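# Put the hair clip away in the loose-lidded trinket box

## Robot

A 6-joint arm with a two-finger parallel gripper is mounted at the origin on the work surface. World frame = base frame: x ahead of the robot, y to its left, z up, the work surface at z = 0. Lengths are in m, angles in rad, forces in N, time in s.
With the tool pointing down it reaches from about 0.275 to 0.875 m from the base axis. Payload 12.5 kg.
Tool frame: the origin (TCP) lies midway between the tips of the shut fingers; the grasp point (between the pads) lies 19 mm behind it; z points along the fingers, y is the line along which they close (so a half turn about z gives the same grasp; the last joint's range is limited). The gripper opens to 85 mm and grips with 20 to 120 N. Pads are 22 mm wide; open, the fingers measure 114 mm over their backs; the gripper's body (76 mm by 85 mm) begins 54 mm behind the grasp point. The pads swing forward as they close: fully open they stand 13 mm farther back than shut.
Start: joints at [-1.26, 0.351, 1.652, -0, 1.139, -0.085], TCP at [0.212, -0.507, 0.231] pointing down, gripper open.
Joint ranges: [-2.75, 2.75], [-0.79, 2.1], [0.01, 2.65], [-1.57, 4.71], [0.07, 3.14], [-2.87, 2.87]. Speed limits (rad/s): [2.22, 2.22, 2.79, 3.14, 3.14, 3.14].

## Interface

Orientations are given as a unit quaternion [w, x, y, z].
In Python, from cell import sense, capture, camera_params, close_job gives the robot as it stands.
- The arm moves only by the shell command python3 -m handwheel 'ROWS' [FORCE]. ROWS is JSON, a list of rows, each a list of 7 numbers: the shift along the tool's x, y, z normalised to -1 to 1, where 1 is 0.8 m, then the turn, a rotation vector about the tool's x, y, z normalised to -1 to 1, where 1 is 2 pi rad, then the opening, from 0 (shut) to 1 (fully open). A call has 1 to 8 rows; each row shifts and turns the commanded pose from where the row before left it, along the tool's axes as they then stand; what a row does not reach is not made up. A row lasts 1/10 s, in which the tool goes at most 50 mm and 8.59 degrees, less where a joint would pass 70% of its speed; a pose out of reach is approached as far as the arm can. A call with a number of a shift or a turn outside -1 to 1 is refused whole. A call with a gripper value outside its range is refused whole. The fingers move at their own pace and stop on an object; FORCE is the grip in N (left out, the last holds). Time passes only in rows, so rows that do not move let the fingers close. It gives the time, the measured TCP pose, the force, the opening and the grip force at its end, in the units of the state.
- sense(): the state, without advancing time (a new reading comes with each control period).
- capture(name): name is "side" or "top"; returns the picture (420x560x3 uint8, red, green, blue); there is no depth.
- camera_params(name): a dict with "camera_matrix" (3x3 intrinsics, pixels), "k1" (the pictures are not rectified: a ray, as slopes to the right and down, at radius r is drawn at 1 + k1 r^2 times it, then the intrinsics apply), "world_to_cam" (4x4, takes a point from world to camera coordinates). Camera axes: x right, y up, looking along -z (the intrinsics and any distortion apply to the point x, -y, -z); pixel columns grow to the right and rows downward; lengths in m; the calibration is good to about 2 mm. A picture is of the moment at which its call begins. camera_params takes no time and is no camera call.
- close_job(): hands the job in; it is judged then, once.
The state is a dict: "time_s": time; "joints": joint angles; "qd": joint speeds; "tau": joint torques, N m; "position": TCP position; "tcp_rot": TCP orientation; "wrist_force": force on the tool from outside, world axes, zero at the start; "torque": the same for the moment, N m; "width": opening from 0.0 (shut) to 1.0 (fully open); "grasp_force": force on a finger pad.
Only numpy, scipy, OpenCV 4.12 (cv2) and the standard library are available. Lean on these libraries where they do the work, as an engineer would, in place of code of your own. Each camera call takes 0.05 s, during which the arm holds its last target. There are 200 camera calls.

## Task

Tip up the loose lid of the low wooden trinket box (the one with an overhanging lid and two brass stays at its back) and leave it leaning back against the stays on its own. Lay the steel hair clip in the box's well, then bring the lid down again so that it sits flat and fully home on the box. Lower the lid gently, do not let it slam, and leave the other things on the dresser where they are.

Things in the scene. Friction and masses are not known exactly. Their poses are not given: they have to be found in the camera images.
- box: Fixed wooden trinket box, open on top. Origin: centre of its underside; +x to its back, y along its width, z up. Body spans x -65..+60, y -70..+70, z 0..70 mm. Walls 8 mm, but at the back a flat ledge x 38..60. Two brass stays (8 mm bars) rise from the ledge at x 54, y -50 and +50, leaning 22 deg backward, to z 141 at x 84.
- lid: Loose lid, 0.2 kg: board 133 (x) by 150 (y) by 8 mm, plug below it (x -33..+52, y -57..+57, 5 deep) that drops into the well with 3 to 5 mm play. Origin: centre of the board's underside; x to its back edge. Closed: at x -18, y 0, z 70 mm of the box, front edge 20 mm beyond the box's front, back edge 2 mm before the stays.
- lid_front (a point): Middle of the lid's front edge, on the board's underside (66 mm in front of the lid's origin). When the lid leans on the stays it stands on its back edge on the ledge, turned up by about 112 deg, and this edge is on top, about 193 mm above the dresser.
- well (a point): Centre of the floor of the box's well. The well spans x -57..+38, y -62..+62 mm of the box's frame, floor at z 40, rim at z 70.
- clip: Stainless steel hair clip, a slim bar 72 long (its x) by 12 wide (y) by about 14 mm high, 30 g, lying flat on the dresser. Origin at the centre of its underside. Shorter and thicker than the nail file.
- dish: Bystander: round white ceramic ring dish, diameter 90, 22 mm high. Origin at the centre of its underside.
- bottle: Bystander: green glass bottle with stopper, diameter 66, 160 mm high, standing. Origin at the centre of its underside.
- brush: Bystander: wooden hairbrush lying bristles down, along its x from -100 (handle end) to +93 mm, 55 wide, 34 mm high. Origin on the dresser where handle meets head.
- jar: Bystander: white cream jar, diameter 58, 40 mm high. Origin at the centre of its underside.
- perfume: Bystander: small amber perfume bottle, 40 by 30 mm, 58 mm high. Origin at the centre of its underside.
- file: Bystander: flat nail file, 120 (x) by 13 mm, 4 to 6 mm high. Origin at the centre of its underside.
Not all that is in view belongs to the job. There is more than one size of the lid; the job needs the middle-sized.

How it is judged:
On the way, in this order (a step that is already met when the one before it is completed fails the run):
1. the lid stands tipped up, leaning on the stays, with the fingers off it (angle between lid's own z axis and vertical between 1.62 and 2.25 rad and x of lid in the frame of box between 0.055 and 0.11 m and z of lid in the frame of box above 0.11 m and contact force between the fingers and lid below 0.2 N), for 0.3 s.
2. the clip lies in the well, let go, while the lid still leans on the stays (angle between lid's own z axis and vertical between 1.62 and 2.25 rad and x of lid in the frame of box between 0.055 and 0.11 m and z of lid in the frame of box above 0.11 m and x of clip in the frame of box between -0.058 and 0.04 m and y of clip in the frame of box between -0.062 and 0.062 m and z of clip in the frame of box between 0.036 and 0.058 m and contact force between the fingers and clip below 0.2 N), for 0.2 s.
At the end, for the whole second after the job is handed in: The lid lies flat on the box (within 0.04 rad of level, its board within 2.5 mm of the rim's height and 8 mm lengthwise and 6 mm sideways of its place, plug in the well), the clip lies inside the well on its floor, and both are at rest (y of lid in the frame of box between -0.006 and 0.006 m and x of lid in the frame of box between -0.0265 and -0.0105 m and z of lid in the frame of box between 0.067 and 0.0725 m and angle between lid's own z axis and vertical below 0.04 rad and x of clip in the frame of box between -0.058 and 0.04 m and y of clip in the frame of box between -0.062 and 0.062 m and z of clip in the frame of box between 0.036 and 0.058 m and linear speed of each of lid, clip below 0.02 m/s); the robot touches nothing.
It fails at once if one of the other loose things (ring dish, bottle, brush, jar, perfume, nail file) is moved by more than 30 mm (distance of any of dish, bottle, brush, jar, perfume, file from where it was at the start of the episode above 0.03 m).
It fails at once if the lid slams or is thrown (turns faster than 9 rad/s) (angular speed of lid above 9 rad/s).
It also fails if it takes over 64 s, if anything falls off the work surface, if the arm or the gripper's body presses on something with over 40 N, if the wrist force passes 120 N, or if a joint passes its speed limit or range.

## Working session

There is one attempt and no reset: what is moved stays moved. The work goes in short steps, Python scripts to look and compute and a shell command to move; the robot and the scene stay as the last step left them, time stands still between calls to the robot, and variables do not carry over. Pictures are saved under pics/ and viewed, at most 10 in all, crops included, and the job is handed in when it is done.

```bash
mkdir -p pics; ls
python3 - <<'E'
from cell import *
import cv2,json
s=sense();print(s)
for n in("top","side"):
    im=capture(n);cv2.imwrite(f"pics/{n}0.png",im[:,:,::-1]);p=camera_params(n);print(n,p)
E
```

```text
pics
{'time_s': 0.0, 'joints': array([-1.25956247e+00,  3.51232565e-01,  1.65242412e+00, -1.19073005e-05,
        1.13908377e+00, -8.45875112e-02]), 'qd': array([ 0.00058433,  0.00147965,  0.00098379, -0.00090791,  0.00017632,
        0.00046686]), 'tau': array([-1.18409902e-03, -5.06101477e+01, -2.91404253e+01, -1.35369496e-04,
        4.62126322e-03,  1.13999327e-06]), 'position': array([ 0.21198832, -0.5071507 ,  0.23076042]), 'tcp_rot': array([-5.69606994e-04,  9.80478869e-01,  1.96623644e-01, -7.02682917e-05]), 'wrist_force': array([0.61482095, 0.17615293, 0.03527165]), 'torque': array([ 0.01535321, -0.06524823, -0.00585333]), 'grasp_force': 0.0, 'width': 0.9991875066597886}
top {'camera_matrix': array([[412.08581489,   0.        , 273.82890659],
       [  0.        , 412.08581489, 204.03680906],
       [  0.        ,   0.        ,   1.        ]]), 'k1': -0.02827424184140514, 'world_to_cam': array([[-0.01480414, -0.99935554, -0.03270071, -0.01849994],
       [ 0.99288555, -0.01855696,  0.11761769, -0.45006804],
       [-0.11814872, -0.03072683,  0.9925204 , -0.96910975],
       [ 0.        ,  0.        ,  0.        ,  1.        ]])}
side {'camera_matrix': array([[430.10907859,   0.        , 275.59139988],
       [  0.        , 430.10907859, 213.51458291],
       [  0.        ,   0.        ,   1.        ]]), 'k1': -0.03835571775328599, 'world_to_cam': array([[-0.99954029, -0.02957329, -0.00668063,  0.47059178],
       [ 0.0145259 , -0.66053152,  0.75065779, -0.09437919],
       [-0.02661219,  0.75021566,  0.66065744, -1.04978155],
       [ 0.        ,  0.        ,  0.        ,  1.        ]])}
```

View pics/top0.png

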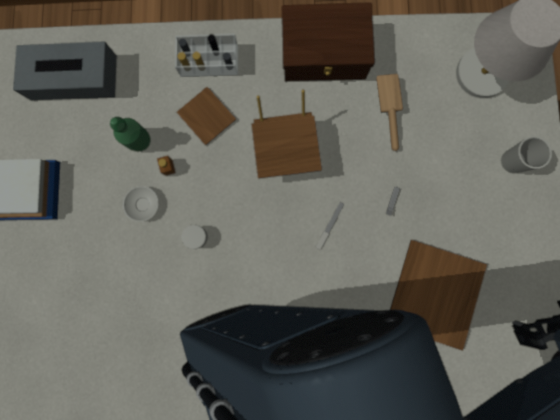

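View pics/side0.png

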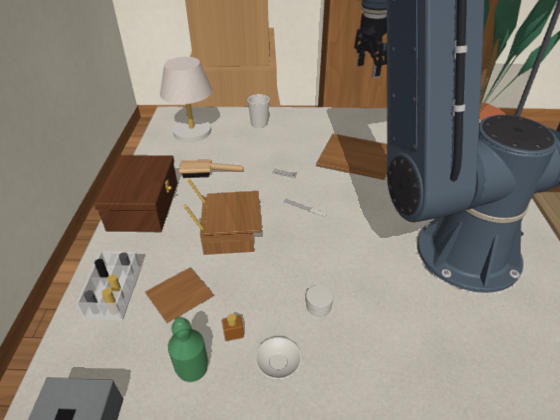

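Top view: box with its lid at (286,145), stays at (260,105) and (304,100), lid front facing the robot. Lid candidates: (207,115) small on the dresser, (438,293) large on the dresser, and (286,145) middle, on the box, which I choose. Clip candidates: (393,200) short and thick, which I choose, and (331,225) long, the nail file.

```bash
cat > h.py <<'E'
import numpy as np,cv2
from cell import *
from scipy.spatial.transform import Rotation as R
def ray(n,uv):
    p=camera_params(n);K=p["camera_matrix"];T=p["world_to_cam"]
    k=np.array([p["k1"],0,0,0,0.])
    q=cv2.undistortPoints(np.float64(uv).reshape(-1,1,2),K,k[:4])[:,0]
    d=np.c_[q[:,0],-q[:,1],-np.ones(len(q))]@T[:3,:3]
    return -T[:3,:3].T@T[:3,3],d
def onz(n,uv,z):
    c,d=ray(n,uv);return c+d*((z-c[2])/d[:,2])[:,None]
def proj(n,P):
    p=camera_params(n);T=p["world_to_cam"];X=np.atleast_2d(P)@T[:3,:3].T+T[:3,3]
    return cv2.projectPoints(X*[1,-1,-1],np.zeros(3),np.zeros(3),p["camera_matrix"],np.array([p["k1"],0,0,0.]))[0][:,0]
def save(n,name,x0,x1,y0,y1,s=5,im=None):
    im=capture(n) if im is None else im
    cv2.imwrite(f"pics/{name}.png",cv2.resize(im[y0:y1,x0:x1,::-1],None,fx=s,fy=s,interpolation=cv2.INTER_CUBIC))
    return im
def rot():
    q=sense()["tcp_rot"];return R.from_quat(q[[1,2,3,0]])
E
python3 - <<'E'
from h import *
im=capture("top")
hsv=cv2.cvtColor(im,cv2.COLOR_RGB2HSV)
m=((hsv[:,:,1]>90)).astype(np.uint8);m[:,:240]=0;m[:,330:]=0;m[:108]=0;m[200:]=0
m=cv2.morphologyEx(m,cv2.MORPH_OPEN,np.ones((5,5)))
c=max(cv2.findContours(m,0,2)[0],key=cv2.contourArea)
a=cv2.approxPolyDP(c,5,True)[:,0];print(a)
P=onz("top",a,.078);print(P.round(4))
# clip / file: grey darker than cloth
roi=im[180:220,375:410].astype(int);print(roi[20,:,0], roi[5,:,0])
save("top","c1",240,420,90,225,4,im)
E
```

```text
[[310 113]
 [254 120]
 [258 176]
 [320 169]]
[[ 0.6571 -0.1158  0.078 ]
 [ 0.6435  0.0161  0.078 ]
 [ 0.5095  0.008   0.078 ]
 [ 0.5229 -0.1353  0.078 ]]
[126 127 128 128 130 129 129 129 130 130 129 128 128 125 115 102 100 100
  99  97  95  93 108 122 126 126 128 128 127 127 129 130 129 129 128] [131 131 130 130 130 129 129 128 129 128 127 126 127 127 127 128 128 127
 126 124 124 124 125 128 127 126 126 126 126 127 127 127 126 125 126]
```

View pics/c1.png

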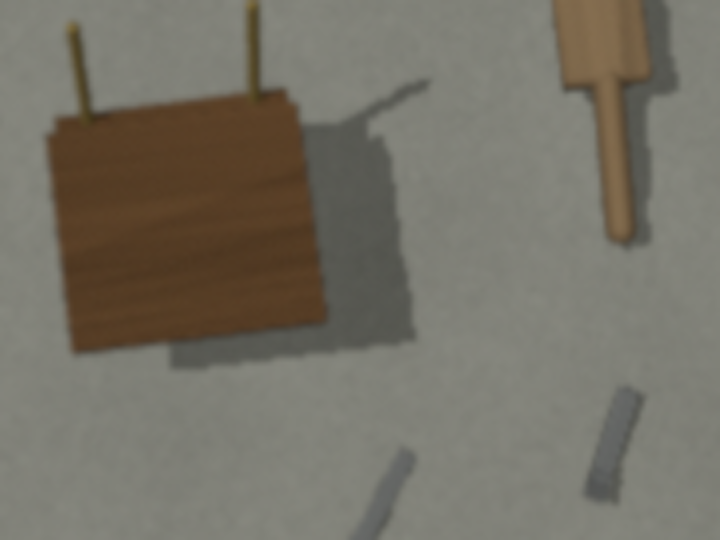

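The crop shows the chosen lid with front corners at about (258.6,178) and (321.6,170.5), overlapping its shadow. The clip is a short thick bar from (398,188) to (389,215), separate from the longer nail file.

Run:
```python
from h import *
f=lambda a:np.array([240,90])+(np.array(a)+.5)/4-.5
L=onz("top",f([[75,352],[327,322],[297,105],[48,135]]),.078)[:,:2]
print("sides",[np.linalg.norm(L[i]-L[(i+1)%4]).round(4) for i in range(4)])
yd=L[0]-L[1]+L[3]-L[2]; yaw=np.arctan2(yd[1],yd[0])-np.pi/2
c=L.mean(0);u=np.array([np.cos(yaw),np.sin(yaw)])
print("lid c",c,"yaw",yaw,"front mid",(L[0]+L[1])/2,"box",c+.0182*u)
C=onz("top",f([[620,387],[643,395],[617,503],[585,495]]),.012)[:,:2]
print("clip",C.mean(0),[np.linalg.norm(C[i]-C[(i+1)%4]).round(4) for i in range(4)])
d=C[0]+C[1]-C[2]-C[3];print("clip yaw",np.arctan2(d[1],d[0]))
cm=c-.0*u
w=np.array([-u[1],u[0]])
for z in(.07,.078):
  for a in(-1,1):
    P=[*(c-.0665*u+a*.075*w),z];print(P,proj("side",P),proj("top",P))
im=capture("side")
def blob(m):
    n,l,s,c=cv2.connectedComponentsWithStats(m.astype(np.uint8));return [(s[i],c[i]) for i in range(1,n) if s[i][4]>40]
g=cv2.cvtColor(im,cv2.COLOR_RGB2GRAY)
P=proj("side",[*C.mean(0),.01])[0];print("clip side pred",P)
x,y=P.astype(int);b=np.zeros_like(g);b[y-12:y+13,x-20:x+21]=1
print(blob((g<g[y-12:y+13,x-20:x+21].max()*.75)*b))
save("side","c2",170,330,150,270,5,im)
```

```text
sides [np.float64(0.1463), np.float64(0.1305), np.float64(0.1471), np.float64(0.1306)]
lid c [ 0.57777429 -0.0585302 ] yaw 0.09911807310210818 front mid [ 0.51289318 -0.06561134] box [ 0.59588496 -0.0567292 ]
clip [ 0.45381221 -0.31772386] [np.float64(0.0147), np.float64(0.0686), np.float64(0.0198), np.float64(0.0702)]
clip yaw -0.318658137325323
[np.float64(0.5190223756173045), np.float64(-0.13974264749637028), 0.07] [[258.52795426 191.28402435]] [[321.69326342 171.2798727 ]]
[np.float64(0.5041789970674928), np.float64(0.009521126116743897), 0.07] [[261.06672475 230.89006649]] [[257.61067083 178.88124091]]
[np.float64(0.5190223756173045), np.float64(-0.13974264749637028), 0.078] [[258.42704659 188.86722328]] [[321.97970483 170.59764721]]
[np.float64(0.5041789970674928), np.float64(0.009521126116743897), 0.078] [[260.96718869 228.41071494]] [[257.36217194 178.26407299]]
clip side pred [284.33811671 170.4462294 ]
[]
```

View pics/c2.png

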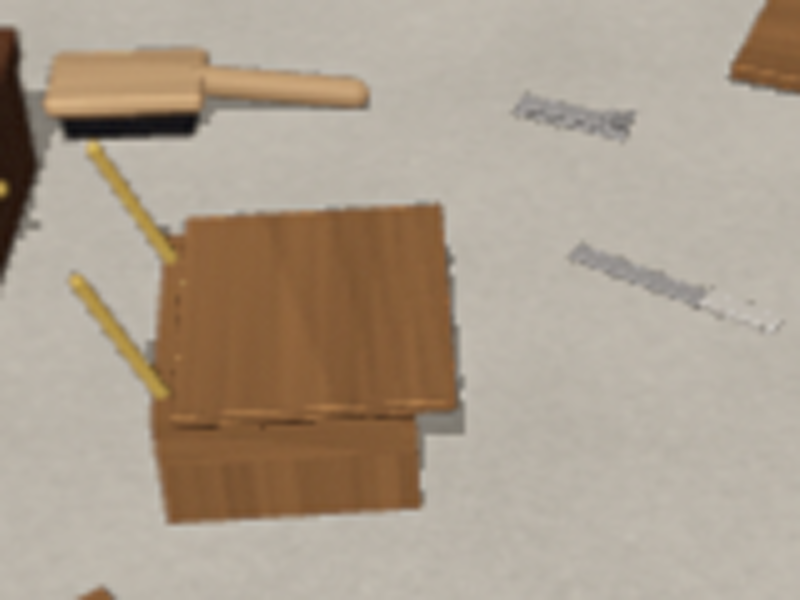

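```bash
cat >> h.py <<'E'
YAW=.099; U=np.array([np.cos(YAW),np.sin(YAW),0]); W=np.array([-U[1],U[0],0]); Z=np.array([0,0,1.])
E0=np.array([.5118,-.0635,.070])   # lid front edge, underside, closed
BOX=E0+.0845*U-.07*Z
def ori(al):   # tool pitched al (deg) below horizontal along U, tool x along W
    a=np.deg2rad(al);z=np.cos(a)*U-np.sin(a)*Z
    return R.from_matrix(np.c_[W,np.cross(z,W),z])
def plan(p,Rt,n,op,p0=None,R0=None):
    s=sense();p0=s["position"] if p0 is None else p0;R0=rot() if R0 is None else R0
    rv=(R0.inv()*Rt).as_rotvec();out=[]
    t=np.round(rv/n/(2*np.pi),4)
    pc,Rc=p0.copy(),R0
    for i in range(n):
        d=Rc.inv().apply(p0+(p-p0)*(i+1)/n-pc)
        q=np.round(d/.8,3);pc=pc+Rc.apply(q*.8);Rc=Rc*R.from_rotvec(t*2*np.pi)
        out.append([float(v) for v in [*q,*t]]+[op])
    print("max mm",np.linalg.norm(np.array(out)[:,:3],axis=1).max()*800,"deg",np.linalg.norm(t)*360)
    for i in range(0,n,8): print(out[i:i+8])
    return pc,Rc
def pr():
    s=sense();print(s["time_s"],s["position"].round(4),"j",s["joints"].round(3),"F",s["wrist_force"].round(1),"w",round(s["width"],3),"g",s["grasp_force"])
    e=rot().as_matrix();print("z",e[:,2].round(3),"x",e[:,0].round(3))
E
python3 - <<'E'
from h import *
P=E0+U*(.028-.07)+Z*.0707
print(P)
Rm=ori(90)
a=plan(np.array([.42,-.09,.25]),Rm,12,.59)
plan(P+U*-.02+Z*.02,ori(45),8,.59,*a)
E
```

```text
[ 0.47000565 -0.06765121  0.1407    ]
max mm 39.52518184651401 deg 6.084
[[0.037, -0.032, -0.002, -0.0, -0.0, -0.0169, 0.59], [0.04, -0.027, -0.002, -0.0, -0.0, -0.0169, 0.59], [0.042, -0.024, -0.002, -0.0, -0.0, -0.0169, 0.59], [0.045, -0.018, -0.002, -0.0, -0.0, -0.0169, 0.59], [0.047, -0.014, -0.002, -0.0, -0.0, -0.0169, 0.59], [0.048, -0.009, -0.002, -0.0, -0.0, -0.0169, 0.59], [0.048, -0.004, -0.002, -0.0, -0.0, -0.0169, 0.59], [0.048, 0.002, -0.002, -0.0, -0.0, -0.0169, 0.59]]
[[0.049, 0.006, -0.002, -0.0, -0.0, -0.0169, 0.59], [0.047, 0.012, -0.002, -0.0, -0.0, -0.0169, 0.59], [0.045, 0.017, -0.002, -0.0, -0.0, -0.0169, 0.59], [0.044, 0.021, -0.002, -0.0, -0.0, -0.0169, 0.59]]
max mm 12.34179889643321 deg 5.616
[[0.003, 0.005, 0.014, -0.0156, -0.0, -0.0, 0.59], [0.002, 0.004, 0.014, -0.0156, -0.0, -0.0, 0.59], [0.003, 0.002, 0.015, -0.0156, -0.0, -0.0, 0.59], [0.003, 0.0, 0.015, -0.0156, -0.0, -0.0, 0.59], [0.002, -0.0, 0.015, -0.0156, -0.0, -0.0, 0.59], [0.003, -0.002, 0.015, -0.0156, -0.0, -0.0, 0.59], [0.003, -0.004, 0.014, -0.0156, -0.0, -0.0, 0.59], [0.002, -0.005, 0.014, -0.0156, -0.0, -0.0, 0.59]]
```

```bash
python3 -m handwheel '[[0.037,-0.032,-0.002,0,0,-0.0169,0.59],[0.04,-0.027,-0.002,0,0,-0.0169,0.59],[0.042,-0.024,-0.002,0,0,-0.0169,0.59],[0.045,-0.018,-0.002,0,0,-0.0169,0.59],[0.047,-0.014,-0.002,0,0,-0.0169,0.59],[0.048,-0.009,-0.002,0,0,-0.0169,0.59],[0.048,-0.004,-0.002,0,0,-0.0169,0.59],[0.048,0.002,-0.002,0,0,-0.0169,0.59]]' 30
python3 -m handwheel '[[0.049,0.006,-0.002,0,0,-0.0169,0.59],[0.047,0.012,-0.002,0,0,-0.0169,0.59],[0.045,0.017,-0.002,0,0,-0.0169,0.59],[0.044,0.021,-0.002,0,0,-0.0169,0.59]]'
python3 -m handwheel '[[0.003,0.005,0.014,-0.0156,0,0,0.59],[0.002,0.004,0.014,-0.0156,0,0,0.59],[0.003,0.002,0.015,-0.0156,0,0,0.59],[0.003,0,0.015,-0.0156,0,0,0.59],[0.002,0,0.015,-0.0156,0,0,0.59],[0.003,-0.002,0.015,-0.0156,0,0,0.59],[0.003,-0.004,0.014,-0.0156,0,0,0.59],[0.002,-0.005,0.014,-0.0156,0,0,0.59]]'
python3 -c "
from h import *
pr()"
```

```text
time_s: 1.0
position: [0.3511, -0.2282, 0.2442]
tcp_rot: [0.0, 0.811, 0.585, 0.0]
wrist_force: [0.6, -0.7, -0.1]
width: 0.588
grasp_force: 0.0
time_s: 1.4
position: [0.4204, -0.0886, 0.2506]
tcp_rot: [0.0, 0.67, 0.743, 0.0]
wrist_force: [0.2, -0.8, 0.3]
width: 0.595
grasp_force: 0.0
time_s: 2.2
position: [0.4466, -0.0659, 0.1768]
tcp_rot: [0.204, 0.631, 0.706, 0.247]
wrist_force: [0.7, 0.1, -0.1]
width: 0.593
grasp_force: 0.0
2.2 [ 0.4466 -0.0659  0.1768] j [-0.459  0.084  2.341  1.176  0.386 -1.616] F [ 0.7  0.1 -0.1] w 0.593 g 0.0
z [ 0.601  0.091 -0.794] x [-0.12   0.992  0.023]
```

Run:
```python
from h import *
plan(E0+U*(.028-.05)+Z*.05,ori(45),6,.59)
```

```text
max mm 12.132600710482482 deg 1.2924952611131695
[[-0.001, -0.0, 0.015, -0.0035, -0.0008, 0.0, 0.59], [-0.002, -0.0, 0.015, -0.0035, -0.0008, 0.0, 0.59], [-0.001, -0.001, 0.014, -0.0035, -0.0008, 0.0, 0.59], [-0.001, -0.001, 0.015, -0.0035, -0.0008, 0.0, 0.59], [-0.001, -0.002, 0.015, -0.0035, -0.0008, 0.0, 0.59], [-0.001, -0.001, 0.015, -0.0035, -0.0008, 0.0, 0.59]]
```

```bash
python3 -m handwheel '[[-0.001,0,0.015,-0.0035,-0.0008,0,0.59],[-0.002,0,0.015,-0.0035,-0.0008,0,0.59],[-0.001,-0.001,0.014,-0.0035,-0.0008,0,0.59],[-0.001,-0.001,0.015,-0.0035,-0.0008,0,0.59],[-0.001,-0.002,0.015,-0.0035,-0.0008,0,0.59],[-0.001,-0.001,0.015,-0.0035,-0.0008,0,0.59],[0,0,0,0,0,0,0.59]]'
python3 - <<'E'
from h import *
pr()
for s in(.65,):
    t=sense()["position"]; y=rot().as_matrix()[:,1]; z=rot().as_matrix()[:,2]
    for sg in(-1,1): print("tip",proj("side",t+sg*.025*y-.005*z))
print("E",proj("side",E0),proj("side",E0+.075*W),proj("side",E0-.075*W))
save("side","c3",190,350,130,250,5)
plan(E0+U*.028+Z*.0,ori(45),8,.59)
E
```

```text
time_s: 2.9
position: [0.4901, -0.0655, 0.1189]
tcp_rot: [0.255, 0.62, 0.686, 0.283]
wrist_force: [0.4, 1.1, 0.3]
width: 0.589
grasp_force: 0.0
2.9 [ 0.4901 -0.0655  0.1189] j [-0.419  0.333  2.36   2.174  0.44  -2.607] F [0.4 1.1 0.3] w 0.589 g 0.0
z [ 0.7    0.072 -0.71 ] x [-0.101  0.995  0.002]
tip [[276.91127854 198.74232953]]
tip [[261.89344612 187.99031552]]
E [[259.61147511 210.46706545]] [[260.9404296  231.36334727]] [[258.418288   191.66699344]]
max mm 8.836288813749809 deg 0.05091168824543142
[[-0.0, 0.0, 0.011, -0.0001, -0.0001, 0.0, 0.59], [-0.0, 0.0, 0.011, -0.0001, -0.0001, 0.0, 0.59], [-0.0, 0.0, 0.011, -0.0001, -0.0001, 0.0, 0.59], [-0.0, 0.0, 0.011, -0.0001, -0.0001, 0.0, 0.59], [-0.0, 0.0, 0.011, -0.0001, -0.0001, 0.0, 0.59], [-0.0, 0.0, 0.011, -0.0001, -0.0001, 0.0, 0.59], [-0.0, 0.001, 0.011, -0.0001, -0.0001, 0.0, 0.59], [-0.0, -0.0, 0.011, -0.0001, -0.0001, 0.0, 0.59]]
```

View pics/c3.png

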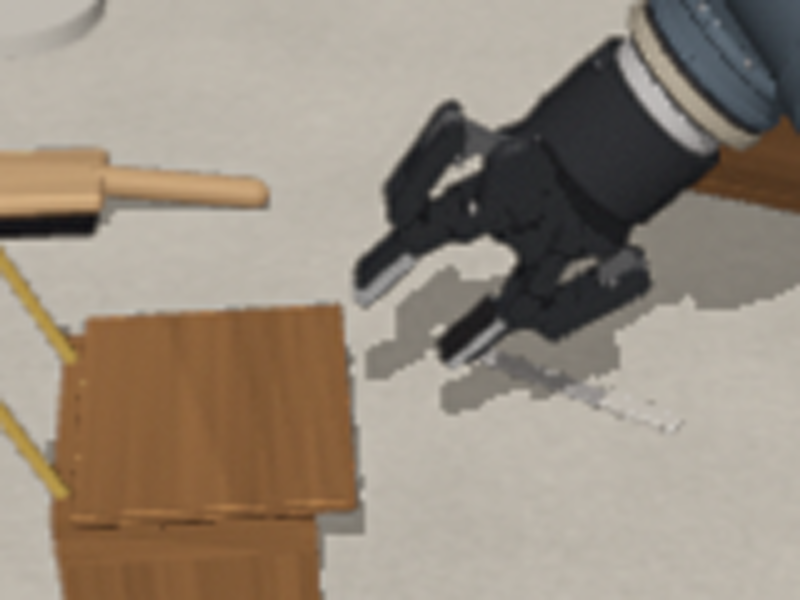

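The picture shows the gripper tilted 45° with its tips at (262,190) and (279,202), straddling the line of the lid's front edge (260,210). Alignment is good, so I advance.

```bash
python3 -m handwheel '[[0,0,0.011,0,0,0,0.59],[0,0,0.011,0,0,0,0.59],[0,0,0.011,0,0,0,0.59],[0,0,0.011,0,0,0,0.59],[0,0,0.011,0,0,0,0.59],[0,0,0.011,0,0,0,0.59],[0,0,0.011,0,0,0,0.59],[0,0,0.011,0,0,0,0.59]]'
python3 - <<'E'
from h import *
pr()
im=save("side","c4",190,350,130,250,5)
# lift: constant pitch 45 about back edge; theta from 0 to 40
B=E0+.133*U
p0=sense()["position"]; R0=rot()
off=None
for th in range(0,45,5):
    t=np.deg2rad(th);f=B-.133*(np.cos(t)*U-np.sin(t)*Z)
    print(th,((f-E0)@U).round(4),((f-E0)@Z).round(4))
E
```

```text
time_s: 3.75
position: [0.5402, -0.0606, 0.0698]
tcp_rot: [0.255, 0.62, 0.686, 0.283]
wrist_force: [0.2, -0.6, 0.9]
width: 0.59
grasp_force: 0.0
3.75 [ 0.5402 -0.0606  0.0698] j [-0.35   0.521  2.257  2.408  0.478 -2.796] F [ 0.2 -0.6  0.9] w 0.59 g 0.0
z [ 0.702  0.072 -0.709] x [-0.101  0.995  0.001]
0 0.0 0.0
5 0.0005 0.0116
10 0.002 0.0231
15 0.0045 0.0344
20 0.008 0.0455
25 0.0125 0.0562
30 0.0178 0.0665
35 0.0241 0.0763
40 0.0311 0.0855
```

View pics/c4.png

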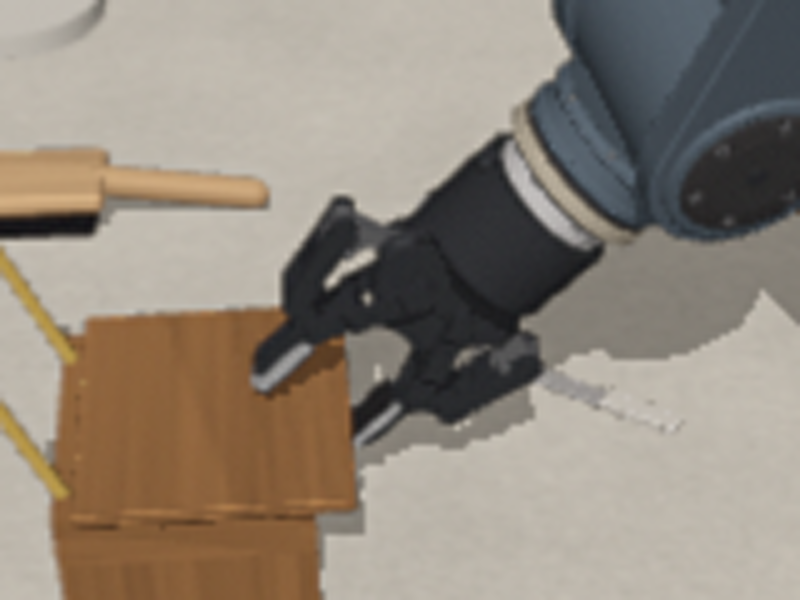

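The lower fingertip now disappears under the lip at about (261,218), and the upper finger is above the board at (241,207). Lifting.

```bash
python3 -m handwheel '[[0,0.007,-0.007,0,0,0,0.59],[0,0.007,-0.007,0,0,0,0.59],[0,0.007,-0.007,0,0,0,0.59],[0,0.008,-0.006,0,0,0,0.59],[0,0.008,-0.006,0,0,0,0.59],[0,0,0,0,0,0,0.59]]'
python3 - <<'E'
from h import *
pr()
im=save("side","c5",190,350,110,230,5)
E
```

```text
time_s: 4.4
position: [0.5424, -0.0605, 0.1105]
tcp_rot: [0.256, 0.62, 0.686, 0.284]
wrist_force: [0.6, -1.0, -1.4]
width: 0.591
grasp_force: 0.3
4.4 [ 0.5424 -0.0605  0.1105] j [-0.347  0.413  2.247  2.227  0.397 -2.595] F [ 0.6 -1.  -1.4] w 0.591 g 0.3174322214908898
z [ 0.702  0.072 -0.708] x [-0.101  0.995  0.   ]
```

View pics/c5.png

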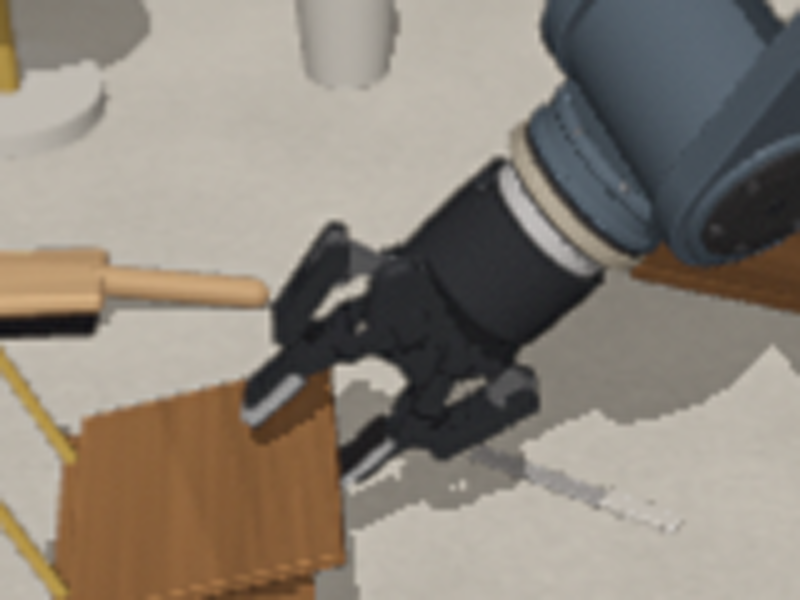

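The lid follows the finger up: its front corner is now at about (258,221), tilted roughly 14°. I'll carry on to about 42°.

```bash
python3 -m handwheel '[[0,0.009,-0.004,0,0,0,0.59],[0,0.009,-0.004,0,0,0,0.59],[0,0.009,-0.004,0,0,0,0.59],[0,0.009,-0.004,0,0,0,0.59],[0,0.01,-0.002,0,0,0,0.59],[0,0.01,-0.002,0,0,0,0.59],[0,0.01,-0.002,0,0,0,0.59],[0,0.01,-0.002,0,0,0,0.59]]'
python3 - <<'E'
from h import *
pr()
im=save("side","c6",190,350,90,210,5)
E
```

```text
time_s: 5.25
position: [0.5713, -0.0573, 0.1658]
tcp_rot: [0.255, 0.62, 0.686, 0.283]
wrist_force: [-0.2, -0.2, -0.0]
width: 0.588
grasp_force: 0.3
5.25 [ 0.5713 -0.0573  0.1658] j [-0.314  0.314  2.158  1.792  0.297 -2.104] F [-0.2 -0.2 -0. ] w 0.588 g 0.2977658685995266
z [ 0.701  0.072 -0.71 ] x [-0.101  0.995  0.001]
```

View pics/c6.png

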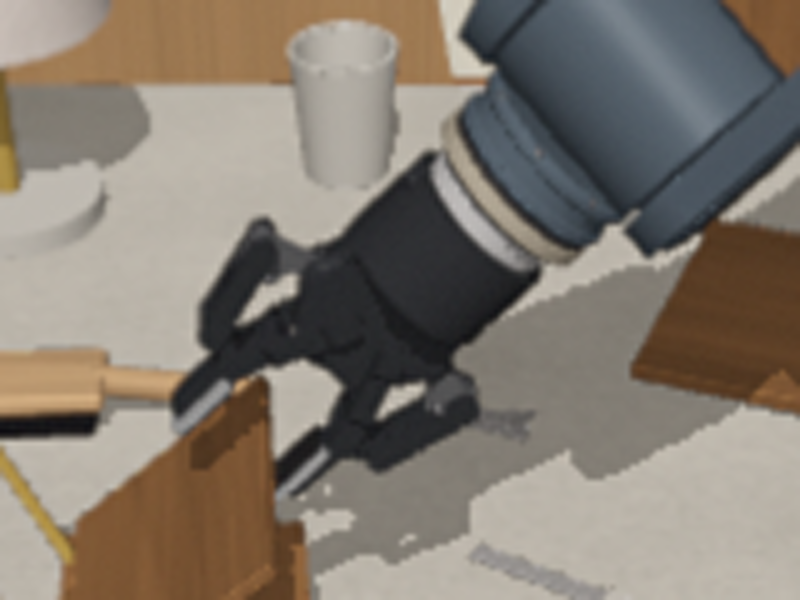

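The lid stands at roughly 40°, nearly in line with the tool, with its edge between the fingers. I'll narrow the fingers into a loose cage, keeping the lower finger in place.

```bash
python3 -m handwheel '[[0,-0.004,0,0,0,0,0.5],[0,-0.005,0,0,0,0,0.42],[0,-0.005,0,0,0,0,0.33],[0,-0.005,0,0,0,0,0.25],[0,0,0,0,0,0,0.25]]'
python3 - <<'E'
from h import *
pr()
B=E0+.135*U
p=sense()["position"];M=rot().as_matrix()
lo=p-M[:,1]*.0105
th=np.arctan2((lo-B)@Z,-(lo-B)@U);print("theta if on lower",np.rad2deg(th),"dist",np.linalg.norm(((lo-B)@Z,(lo-B)@U)), "tool pitch",np.rad2deg(np.arcsin(-M[2,2])))
d=np.deg2rad(6);Rw=R.from_rotvec(W*d)
# constant twist row
p1=B+Rw.apply(p-B);print("row",(rot().inv().apply(p1-p)/.8).round(4),rot().inv().apply(W)*d/2/np.pi)
save("side","c7",180,340,90,210,5)
E
```

```text
time_s: 5.8
position: [0.5597, -0.0585, 0.1542]
tcp_rot: [0.255, 0.62, 0.686, 0.283]
wrist_force: [-0.7, -0.4, 0.5]
width: 0.251
grasp_force: 0.3
5.8 [ 0.5597 -0.0585  0.1542] j [-0.326  0.324  2.19   1.903  0.315 -2.23 ] F [-0.7 -0.4  0.5] w 0.251 g 0.307752275839448
z [ 0.7    0.072 -0.71 ] x [-0.101  0.995  0.002]
theta if on lower 39.17163327643286 dist 0.12167878618035993 tool pitch 45.25870333073595
row [-0.      0.0158  0.0005] [1.66666139e-02 2.56628607e-06 4.18611925e-05]
```

View pics/c7.png

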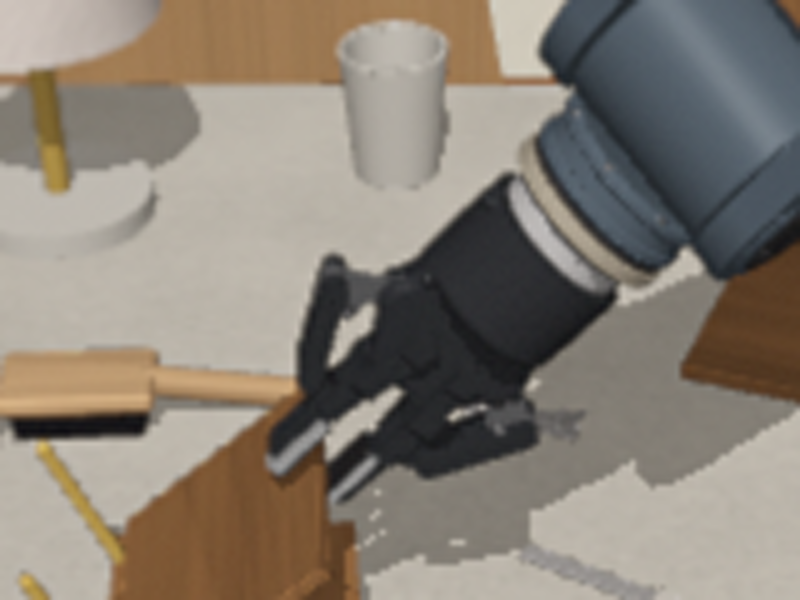

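The upper finger lies over the lid at (234,183) and the lower one is under its edge at (246,190), but the overlap is only about 11 mm. I'll push in 10 mm and then swing about the back edge.

```bash
python3 -m handwheel '[[0,0,0.006,0,0,0,0.25],[0,0,0.006,0,0,0,0.25],[0,0,0,0,0,0,0.25]]'
python3 -m handwheel '[[0,0.0147,0.0005,0.0167,0,0,0.25],[0,0.0147,0.0005,0.0167,0,0,0.25],[0,0.0147,0.0005,0.0167,0,0,0.25],[0,0.0147,0.0005,0.0167,0,0,0.25]]'
python3 - <<'E'
from h import *
pr()
B=E0+.135*U
p=sense()["position"];M=rot().as_matrix()
lo=p-M[:,1]*.0105
r=lo-B;print("theta",np.rad2deg(np.arctan2(r@Z,-r@U)),"dist",np.hypot(r@Z,r@U), "pitch",np.rad2deg(np.arctan2(-M[2,2],M[:,2]@U)))
E
```

```text
time_s: 6.15
position: [0.5678, -0.0578, 0.1483]
tcp_rot: [0.255, 0.62, 0.686, 0.283]
wrist_force: [0.8, -0.5, -0.3]
width: 0.25
grasp_force: 0.3
time_s: 6.55
position: [0.5803, -0.0417, 0.1576]
tcp_rot: [0.191, 0.627, 0.711, 0.254]
wrist_force: [-0.7, -0.6, -0.4]
width: 0.251
grasp_force: 0.3
6.55 [ 0.5803 -0.0417  0.1576] j [-0.28   0.337  2.06   1.085  0.322 -1.381] F [-0.7 -0.6 -0.4] w 0.251 g 0.27623485744697973
z [ 0.591  0.121 -0.798] x [-0.14   0.989  0.046]
theta 48.077010682012435 dist 0.10931091267932269 pitch 53.07300085237448
```

```bash
cat >> h.py <<'E'
def rows(poses,op):
    pc,Rc=poses[0];o=[]
    for p,r in poses[1:]:
        q=np.round(Rc.inv().apply(p-pc)/.8,3);t=np.round((Rc.inv()*r).as_rotvec()/2/np.pi,3)
        o.append([float(v)+0. for v in [*q,*t]]+[op]);pc=pc+Rc.apply(q*.8);Rc=Rc*R.from_rotvec(t*2*np.pi)
    for i in range(0,len(o),8): print(str(o[i:i+8]).replace(" ",""))
def state(B=None):
    B=E0+.135*U if B is None else B
    p=sense()["position"];M=rot().as_matrix();r=p-B
    return np.arctan2(r@Z,-r@U),np.hypot(r@Z,r@U),r@W,np.arctan2(-M[2,2],M[:,2]@U)
def arc(pitch,ang,rad,n,op,lat=0.,B=None):
    B=E0+.135*U if B is None else B
    a0,r0,l0,_=state(B);R0=rot();rv=(R0.inv()*ori(pitch)).as_rotvec();P=[(sense()["position"],R0)]
    for i in range(1,n+1):
        k=i/n;a=a0+(np.deg2rad(ang)-a0)*k;r=r0+(rad-r0)*k
        P.append((B+r*(np.sin(a)*Z-np.cos(a)*U)+W*(l0+(lat-l0)*k),R0*R.from_rotvec(rv*k)))
    rows(P,op)
E
python3 - <<'E'
from h import *
a,r,l,p=state();print(np.rad2deg(a),r,l,np.rad2deg(p))
arc(58,58,.110,4,.25)
E
```

```text
53.588817603503095 0.10890333768170729 0.014909265522203282 53.07300085237448
[[-0.005,0.003,-0.001,0.003,-0.002,0.0,0.25],[-0.004,0.002,0.0,0.004,-0.003,0.001,0.25],[-0.005,0.003,-0.001,0.003,-0.002,0.0,0.25],[-0.005,0.003,0.0,0.004,-0.003,0.0,0.25]]
```

```bash
python3 -m handwheel '[[-0.005,0.003,-0.001,0.003,-0.002,0,0.25],[-0.004,0.002,0,0.004,-0.003,0.001,0.25],[-0.005,0.003,-0.001,0.003,-0.002,0,0.25],[-0.005,0.003,0,0.004,-0.003,0,0.25],[0,0,0,0,0,0,0.25]]'
python3 - <<'E'
from h import *
pr();a,r,l,p=state();print(np.rad2deg(a),r,l,np.rad2deg(p))
arc(88,89,.111,16,.25)
E
```

```text
time_s: 7.05
position: [0.5892, -0.0562, 0.1641]
tcp_rot: [0.186, 0.645, 0.713, 0.204]
wrist_force: [-0.8, -0.0, -0.7]
width: 0.249
grasp_force: 0.2
7.05 [ 0.5892 -0.0562  0.1641] j [-0.256  0.338  1.988  0.586  0.337 -0.867] F [-0.8 -0.  -0.7] w 0.249 g 0.23587253745063208
z [ 0.528  0.051 -0.848] x [-0.1    0.995 -0.003]
58.66120638087787 0.11016321762189414 -0.0004152992551182764 57.96279577707456
[[0.0,0.005,0.0,0.005,0.0,0.0,0.25],[0.0,0.004,0.0,0.005,0.0,0.0,0.25],[0.0,0.005,0.0,0.006,0.0,0.0,0.25],[0.0,0.004,0.0,0.005,0.0,0.0,0.25],[0.0,0.005,0.0,0.005,0.0,0.0,0.25],[0.0,0.004,0.0,0.005,0.0,0.0,0.25],[0.0,0.005,0.001,0.006,0.0,0.0,0.25],[0.0,0.005,0.0,0.005,0.0,0.0,0.25]]
[[0.0,0.004,0.0,0.005,0.0,0.0,0.25],[0.0,0.005,0.0,0.005,0.0,0.0,0.25],[0.0,0.004,0.0,0.005,0.0,0.0,0.25],[0.0,0.005,0.0,0.006,0.0,0.0,0.25],[0.0,0.004,0.0,0.005,0.0,0.0,0.25],[0.0,0.005,0.0,0.005,0.0,0.0,0.25],[0.0,0.005,0.0,0.005,0.0,0.0,0.25],[0.0,0.004,0.0,0.005,0.0,0.0,0.25]]
```

```bash
python3 -m handwheel '[[0,0.006,0,0.007,0,0,0.25],[0,0.006,0,0.007,0,0,0.25],[0,0.006,0,0.007,0,0,0.25],[0,0.006,0,0.007,0,0,0.25],[0,0.006,0,0.007,0,0,0.25],[0,0.006,0,0.007,0,0,0.25]]'
python3 -m handwheel '[[0,0.006,0,0.007,0,0,0.25],[0,0.006,0,0.007,0,0,0.25],[0,0.006,0,0.007,0,0,0.25],[0,0.006,0,0.007,0,0,0.25],[0,0.006,0,0.007,0,0,0.25],[0,0.006,0,0.007,0,0,0.25],[0,0,0,0,0,0,0.25]]'
python3 - <<'E'
from h import *
pr();a,r,l,p=state();print(np.rad2deg(a),r,l,np.rad2deg(p))
T=E0+.1728*U+.1053*Z;B=E0+.135*U;d=T-B;an=np.rad2deg(np.arctan2(d@Z,-d@U));ra=np.linalg.norm(d);print(an,ra)
arc(112,an,ra,14,.25)
E
```

```text
time_s: 7.65
position: [0.6141, -0.0529, 0.1759]
tcp_rot: [0.098, 0.663, 0.734, 0.108]
wrist_force: [0.4, 0.0, -0.4]
width: 0.247
grasp_force: 0.1
time_s: 8.35
position: [0.643, -0.0499, 0.1808]
tcp_rot: [0.01, 0.67, 0.742, 0.012]
wrist_force: [0.5, 0.4, -0.2]
width: 0.252
grasp_force: 0.0
8.35 [ 0.643  -0.0499  0.1808] j [-0.153  0.559  1.46   0.01   1.093 -0.26 ] F [ 0.5  0.4 -0.2] w 0.252 g 0.0
z [ 0.03   0.005 -1.   ] x [-0.102  0.995  0.001]
88.37939994173847 0.11081443071183915 0.000607609930130365 88.2368120491626
109.74683660542615 0.1118790865175436
[[0.0,0.004,0.0,0.005,0.0,0.0,0.25],[0.0,0.003,0.0,0.004,0.0,0.0,0.25],[0.0,0.004,0.0,0.005,0.0,0.0,0.25],[0.0,0.004,0.0,0.005,0.0,0.0,0.25],[0.0,0.003,0.0,0.005,0.0,0.0,0.25],[0.0,0.004,0.0,0.004,0.0,0.0,0.25],[0.0,0.004,-0.001,0.005,0.0,0.0,0.25],[-0.001,0.004,0.0,0.005,0.0,0.0,0.25]]
[[0.0,0.003,0.0,0.004,0.0,0.0,0.25],[0.0,0.004,0.0,0.005,0.0,0.0,0.25],[0.0,0.004,0.0,0.005,0.0,0.0,0.25],[0.0,0.003,0.0,0.005,0.0,0.0,0.25],[0.0,0.004,0.0,0.004,0.0,0.0,0.25],[0.0,0.004,-0.001,0.005,0.0,0.001,0.25]]
```

```bash
python3 -m handwheel '[[0,0.004,0,0.005,0,0,0.25],[0,0.004,0,0.005,0,0,0.25],[0,0.004,0,0.005,0,0,0.25],[0,0.004,0,0.005,0,0,0.25],[0,0.004,0,0.005,0,0,0.25],[0,0.004,0,0.005,0,0,0.25],[0,0.004,0,0.005,0,0,0.25]]'
python3 -m handwheel '[[0,0.004,0,0.005,0,0,0.25],[0,0.004,0,0.005,0,0,0.25],[0,0.004,0,0.005,0,0,0.25],[0,0.004,0,0.005,0,0,0.25],[0,0.004,0,0.005,0,0,0.25],[0,0.003,0,0.003,0,0,0.25],[0,0,0,0,0,0,0.25],[0,0,0,0,0,0,0.25]]'
python3 - <<'E'
from h import *
pr();a,r,l,p=state();print(np.rad2deg(a),r,l,np.rad2deg(p))
# expected lid front edge when leaning
F=E0-.07*Z+U*(.0845+.0925)+Z*.195
print(proj("side",[F+.075*W,F-.075*W]),proj("top",[F+.075*W,F-.075*W]))
save("side","c8",170,330,90,210,5)
E
```

```text
time_s: 9.05
position: [0.6642, -0.0479, 0.1795]
tcp_rot: [-0.064, 0.667, 0.739, -0.069]
wrist_force: [-0.2, -0.5, -0.6]
width: 0.248
grasp_force: 0.0
time_s: 9.85
position: [0.682, -0.0467, 0.1749]
tcp_rot: [-0.121, 0.66, 0.729, -0.135]
wrist_force: [0.5, -0.6, 0.5]
width: 0.248
grasp_force: 0.0
9.85 [ 0.682  -0.0467  0.1749] j [-0.108  0.848  1.    -0.074  1.651 -0.2  ] F [ 0.5 -0.6  0.5] w 0.248 g 0.0
z [-0.354 -0.036 -0.934] x [-0.1    0.995 -0.001]
108.96075420899916 0.11090814485362337 -7.604017514585906e-05 110.87221149008882
[[176.53988664 193.41330382]
 [183.0470343  154.45431588]] [[243.33820664  85.05981609]
 [314.90768235  76.30960368]]
```

View pics/c8.png

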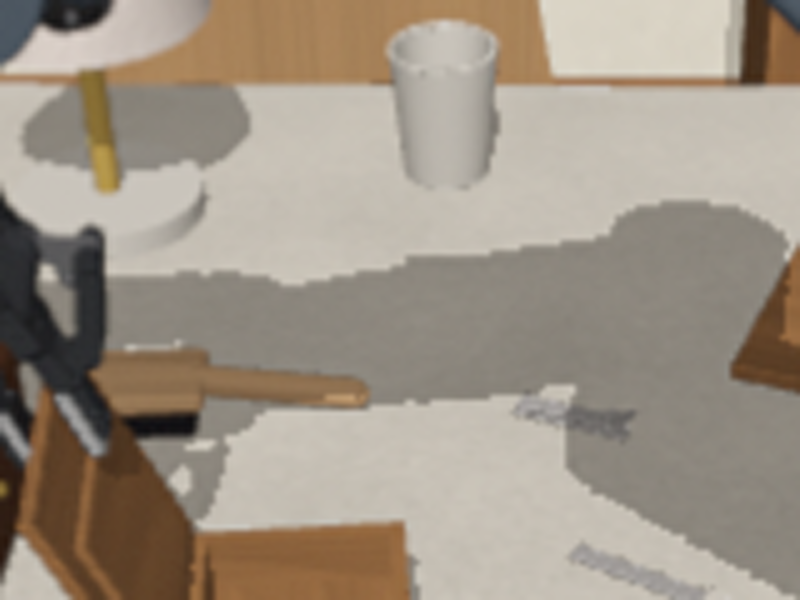

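The lid leans back on the stays, its top-left corner at about (174,195), close to the predicted (177,193), with both fingers around it and no contact force. That was my tenth and last picture, so from here I check by number. Retreating along the fingers.

```bash
python3 -m handwheel '[[0,0,-0.02,0,0,0,0.25],[0,0,-0.03,0,0,0,0.25],[0,0,-0.05,0,0,0,0.25],[0,0,-0.05,0,0,0,0.3],[0,0,0,0,0,0,0.4]]'
python3 - <<'E'
from h import *
pr()
ps=onz("side",[[285.1,172.9]],.008)[0];pt=onz("top",[[393.9,201.2]],.010)[0];print("clip side/top",ps,pt)
c=(ps+pt)/2;c[2]=.15;print(c)
q=R.from_rotvec([0,0,1.153])*ori(90)
plan(c,q,16,.5)
E
```

```text
time_s: 10.4
position: [0.7267, -0.0423, 0.2933]
tcp_rot: [-0.117, 0.66, 0.73, -0.132]
wrist_force: [0.5, -0.1, 0.3]
width: 0.397
grasp_force: 0.0
10.4 [ 0.7267 -0.0423  0.2933] j [-0.096  0.889  0.643 -0.076  1.956 -0.212] F [ 0.5 -0.1  0.3] w 0.397 g 0.0
z [-0.345 -0.038 -0.938] x [-0.1    0.995 -0.003]
clip side/top [ 0.45137921 -0.30800219  0.008     ] [ 0.45312283 -0.3186747   0.01      ]
[ 0.45225102 -0.31333844  0.15      ]
max mm 26.229754097208 deg 4.279308355330333
[[-0.019, -0.018, 0.019, -0.0031, -0.002, -0.0113, 0.5], [-0.017, -0.02, 0.018, -0.0031, -0.002, -0.0113, 0.5], [-0.016, -0.021, 0.019, -0.0031, -0.002, -0.0113, 0.5], [-0.014, -0.023, 0.018, -0.0031, -0.002, -0.0113, 0.5], [-0.012, -0.024, 0.018, -0.0031, -0.002, -0.0113, 0.5], [-0.01, -0.025, 0.017, -0.0031, -0.002, -0.0113, 0.5], [-0.008, -0.026, 0.017, -0.0031, -0.002, -0.0113, 0.5], [-0.006, -0.026, 0.017, -0.0031, -0.002, -0.0113, 0.5]]
[[-0.003, -0.028, 0.016, -0.0031, -0.002, -0.0113, 0.5], [-0.002, -0.028, 0.016, -0.0031, -0.002, -0.0113, 0.5], [0.001, -0.028, 0.015, -0.0031, -0.002, -0.0113, 0.5], [0.003, -0.029, 0.015, -0.0031, -0.002, -0.0113, 0.5], [0.005, -0.028, 0.014, -0.0031, -0.002, -0.0113, 0.5], [0.007, -0.029, 0.013, -0.0031, -0.002, -0.0113, 0.5], [0.009, -0.028, 0.013, -0.0031, -0.002, -0.0113, 0.5], [0.012, -0.027, 0.012, -0.0031, -0.002, -0.0113, 0.5]]
```

```bash
python3 -m handwheel '[[-0.019,-0.018,0.019,-0.0031,-0.002,-0.0113,0.7],[-0.017,-0.02,0.018,-0.0031,-0.002,-0.0113,0.7],[-0.016,-0.021,0.019,-0.0031,-0.002,-0.0113,0.7],[-0.014,-0.023,0.018,-0.0031,-0.002,-0.0113,0.7],[-0.012,-0.024,0.018,-0.0031,-0.002,-0.0113,0.7],[-0.01,-0.025,0.017,-0.0031,-0.002,-0.0113,0.7],[-0.008,-0.026,0.017,-0.0031,-0.002,-0.0113,0.7],[-0.006,-0.026,0.017,-0.0031,-0.002,-0.0113,0.7]]'
python3 -m handwheel '[[-0.003,-0.028,0.016,-0.0031,-0.002,-0.0113,0.7],[-0.002,-0.028,0.016,-0.0031,-0.002,-0.0113,0.7],[0.001,-0.028,0.015,-0.0031,-0.002,-0.0113,0.7],[0.003,-0.029,0.015,-0.0031,-0.002,-0.0113,0.7],[0.005,-0.028,0.014,-0.0031,-0.002,-0.0113,0.7],[0.007,-0.029,0.013,-0.0031,-0.002,-0.0113,0.7],[0.009,-0.028,0.013,-0.0031,-0.002,-0.0113,0.7],[0.012,-0.027,0.012,-0.0031,-0.002,-0.0113,0.7]]'
python3 - <<'E'
from h import *
pr()
P=[]
for n,x0,x1,y0,y1,z in(("top",380,406,182,220,.010),("side",270,300,164,182,.008)):
    g=cv2.cvtColor(cv2.imread(f"pics/{n}0.png"),cv2.COLOR_BGR2GRAY)[y0:y1,x0:x1].astype(int)
    bg=np.median(g);m=(g<bg-14).astype(np.uint8)
    k,l,s,c=cv2.connectedComponentsWithStats(m);i=1+s[1:,4].argmax();pts=np.argwhere(l==i)[:,::-1]+[x0,y0]
    W_=onz(n,pts,z);mu=(W_.max(0)+W_.min(0))/2;v=np.linalg.svd((W_-W_.mean(0))[:,:2])[2][0]
    print(n,bg,s[i],"cen",W_.mean(0),mu,"yaw",np.arctan2(v[1],v[0]),"ext",np.ptp(W_@[*v,0]))
# lid on top view: brass/wood front edge check
im=capture("top");cv2.imwrite("pics/t2.png",im[:,:,::-1])
hsv=cv2.cvtColor(im,cv2.COLOR_RGB2HSV);m=(hsv[:,:,1]>90).astype(np.uint8);m[:60]=0;m[190:]=0;m[:,:236]=0;m[:,:][:,335:]=0
c=max(cv2.findContours(m,0,2)[0],key=cv2.contourArea);print(cv2.approxPolyDP(c,4,True)[:,0].tolist())
E
```

```text
time_s: 11.2
position: [0.5859, -0.1783, 0.2165]
tcp_rot: [-0.066, 0.428, 0.899, -0.071]
wrist_force: [0.7, -0.1, -0.7]
width: 0.701
grasp_force: 0.0
time_s: 12.0
position: [0.4474, -0.3133, 0.1461]
tcp_rot: [-0.006, 0.159, 0.987, -0.002]
wrist_force: [0.9, -1.0, -0.2]
width: 0.698
grasp_force: 0.0
12.0 [ 0.4474 -0.3133  0.1461] j [-0.691  0.452  1.735 -0.012  0.963 -1.935] F [ 0.9 -1.  -0.2] w 0.698 g 0.0
z [-0.012 -0.003 -1.   ] x [-0.949  0.315  0.011]
top 127.0 [  6   4  16  30 241] cen [ 0.45274145 -0.31660514  0.01      ] [ 0.45493953 -0.31774227  0.01      ] yaw 2.805611058930094 ext 0.07450614594089072
side 180.0 [  2   4  25  11 127] cen [ 0.45285689 -0.30748832  0.008     ] [ 0.45474925 -0.30783673  0.008     ] yaw 2.826787200437847 ext 0.07289800811280805
[[334, 60], [284, 60], [283, 78], [244, 83], [263, 174], [316, 166], [313, 81], [334, 78]]
```

Run:
```python
from h import *
z=-Z;x=np.array([np.cos(2.812),np.sin(2.812),0]);q=R.from_matrix(np.c_[x,np.cross(z,x),z])
plan(np.array([.4535,-.313,.006]),q,8,.7)
```

```text
max mm 17.690675509996783 deg 0.15692036196746423
[[-0.001, 0.001, 0.022, -0.0001, -0.0003, 0.0003, 0.7], [-0.002, 0.001, 0.021, -0.0001, -0.0003, 0.0003, 0.7], [-0.001, 0.0, 0.022, -0.0001, -0.0003, 0.0003, 0.7], [-0.002, 0.001, 0.022, -0.0001, -0.0003, 0.0003, 0.7], [-0.001, 0.001, 0.021, -0.0001, -0.0003, 0.0003, 0.7], [-0.001, 0.001, 0.022, -0.0001, -0.0003, 0.0003, 0.7], [-0.001, 0.0, 0.022, -0.0001, -0.0003, 0.0003, 0.7], [-0.002, 0.001, 0.021, -0.0001, -0.0003, 0.0003, 0.7]]
```

```bash
python3 -m handwheel '[[-0.001,0.001,0.022,0,0,0,0.7],[-0.002,0.001,0.021,0,0,0,0.7],[-0.001,0,0.022,0,0,0,0.7],[-0.002,0.001,0.022,0,0,0,0.7],[-0.001,0.001,0.021,0,0,0,0.7],[-0.001,0.001,0.022,0,0,0,0.7],[-0.001,0,0.022,0,0,0,0.7],[-0.002,0.001,0.021,0,0,0,0.7]]'
python3 -m handwheel '[[0,0,0,0,0,0,0.7],[0,0,0,0,0,0,0.0],[0,0,0,0,0,0,0],[0,0,0,0,0,0,0],[0,0,0,0,0,0,0],[0,0,0,0,0,0,0],[0,0,0,0,0,0,0],[0,0,0,0,0,0,0]]' 30
python3 -c "
from h import *
pr()"
```

```text
time_s: 12.85
position: [0.4562, -0.3113, 0.0073]
tcp_rot: [-0.006, 0.161, 0.987, -0.002]
wrist_force: [0.0, 0.1, -0.3]
width: 0.702
grasp_force: 0.0
time_s: 13.65
position: [0.4569, -0.312, 0.0087]
tcp_rot: [-0.006, 0.161, 0.987, -0.003]
wrist_force: [-1.2, 0.5, 7.1]
width: 0.112
grasp_force: 29.5
13.65 [ 0.4569 -0.312   0.0087] j [-0.678  0.681  1.772 -0.017  0.697 -1.913] F [-1.2  0.5  7.1] w 0.112 g 29.479368729516864
z [-0.013 -0.004 -1.   ] x [-0.948  0.317  0.011]
```

```bash
python3 -m handwheel '[[0,0,-0.01,0,0,0,0],[0,0,-0.03,0,0,0,0],[0,0,-0.045,0,0,0,0],[0,0,-0.05,0,0,0,0],[0,0,-0.05,0,0,0,0],[0,0,-0.04,0,0,0,0],[0,0,-0.01,0,0,0,0]]'
python3 - <<'E'
from h import *
pr()
z=-Z;x=-U;q=R.from_matrix(np.c_[x,np.cross(z,x),z])
t=E0+.0725*U;print(t)
t[2]=.19;a=plan(t,q,12,0)
t[2]=.053;plan(t,q,8,0,*a)
E
```

```text
time_s: 14.35
position: [0.4602, -0.312, 0.2]
tcp_rot: [-0.004, 0.161, 0.987, -0.004]
wrist_force: [0.7, -0.3, 0.0]
width: 0.111
grasp_force: 29.3
14.35 [ 0.4602 -0.312   0.2   ] j [-0.674  0.398  1.666 -0.012  1.081 -1.916] F [ 0.7 -0.3  0. ] w 0.111 g 29.270178764127195
z [-0.009 -0.007 -1.   ] x [-0.948  0.317  0.007]
[ 0.583945   -0.05633422  0.07      ]
max mm 24.3441984875247 deg 2.016642754679172
[[-0.004, 0.029, 0.001, -0.0001, -0.0001, -0.0056, 0], [-0.005, 0.03, 0.001, -0.0001, -0.0001, -0.0056, 0], [-0.005, 0.029, 0.0, -0.0001, -0.0001, -0.0056, 0], [-0.007, 0.028, 0.001, -0.0001, -0.0001, -0.0056, 0], [-0.008, 0.029, 0.001, -0.0001, -0.0001, -0.0056, 0], [-0.009, 0.028, 0.001, -0.0001, -0.0001, -0.0056, 0], [-0.01, 0.028, 0.001, -0.0001, -0.0001, -0.0056, 0], [-0.011, 0.028, 0.001, -0.0001, -0.0001, -0.0056, 0]]
[[-0.011, 0.027, 0.001, -0.0001, -0.0001, -0.0056, 0], [-0.013, 0.026, 0.001, -0.0001, -0.0001, -0.0056, 0], [-0.014, 0.027, 0.0, -0.0001, -0.0001, -0.0056, 0], [-0.014, 0.025, 0.002, -0.0001, -0.0001, -0.0056, 0]]
max mm 17.599999999999998 deg 0.0
[[-0.0, 0.0, 0.021, 0.0, -0.0, 0.0, 0], [-0.0, 0.0, 0.022, 0.0, -0.0, 0.0, 0], [-0.0, 0.0, 0.021, 0.0, -0.0, 0.0, 0], [-0.0, 0.0, 0.021, 0.0, -0.0, 0.0, 0], [-0.0, 0.0, 0.022, 0.0, -0.0, 0.0, 0], [-0.0, 0.0, 0.021, 0.0, -0.0, 0.0, 0], [-0.0, 0.0, 0.021, 0.0, -0.0, 0.0, 0], [-0.0, 0.0, 0.022, 0.0, -0.0, 0.0, 0]]
```

```bash
python3 -m handwheel '[[-0.004,0.029,0.001,0,0,-0.0056,0],[-0.005,0.03,0.001,0,0,-0.0056,0],[-0.005,0.029,0,0,0,-0.0056,0],[-0.007,0.028,0.001,0,0,-0.0056,0],[-0.008,0.029,0.001,0,0,-0.0056,0],[-0.009,0.028,0.001,0,0,-0.0056,0],[-0.01,0.028,0.001,0,0,-0.0056,0],[-0.011,0.028,0.001,0,0,-0.0056,0]]'
python3 -m handwheel '[[-0.011,0.027,0.001,0,0,-0.0056,0],[-0.013,0.026,0.001,0,0,-0.0056,0],[-0.014,0.027,0,0,0,-0.0056,0],[-0.014,0.025,0.002,0,0,-0.0056,0],[0,0,0,0,0,0,0]]'
python3 - <<'E'
from h import *
pr()
im=capture("top");cv2.imwrite("pics/t3.png",im[:,:,::-1])
z=-Z;x=-U;q=R.from_matrix(np.c_[x,np.cross(z,x),z])
t=E0+.0725*U;t[2]=.053;plan(t,q,8,0)
E
```

```text
time_s: 15.15
position: [0.5418, -0.1394, 0.1879]
tcp_rot: [-0.007, 0.02, 1.0, -0.001]
wrist_force: [0.2, -0.8, -0.9]
width: 0.109
grasp_force: 29.3
time_s: 15.65
position: [0.5827, -0.0538, 0.1837]
tcp_rot: [-0.008, -0.051, 0.999, -0.001]
wrist_force: [-0.0, -0.1, -0.3]
width: 0.11
grasp_force: 29.3
15.65 [ 0.5827 -0.0538  0.1837] j [-0.169  0.472  1.595 -0.005  1.089 -1.84 ] F [-0.  -0.1 -0.3] w 0.11 g 29.25754557363689
z [-0.015 -0.002 -1.   ] x [-0.995 -0.102  0.015]
max mm 16.81903683330291 deg 0.10799999999999998
[[-0.001, -0.0, 0.02, -0.0, -0.0003, 0.0, 0], [-0.0, -0.0, 0.021, -0.0, -0.0003, 0.0, 0], [-0.001, -0.001, 0.02, -0.0, -0.0003, 0.0, 0], [0.0, 0.0, 0.021, -0.0, -0.0003, 0.0, 0], [-0.0, -0.0, 0.02, -0.0, -0.0003, 0.0, 0], [-0.001, -0.0, 0.021, -0.0, -0.0003, 0.0, 0], [-0.0, -0.0, 0.02, -0.0, -0.0003, 0.0, 0], [-0.0, -0.001, 0.021, -0.0, -0.0003, 0.0, 0]]
```

```bash
python3 -m handwheel '[[-0.001,0,0.02,0,-0.0003,0,0],[0,0,0.021,0,-0.0003,0,0],[-0.001,-0.001,0.02,0,-0.0003,0,0],[0,0,0.021,0,-0.0003,0,0],[0,0,0.02,0,-0.0003,0,0],[-0.001,0,0.021,0,-0.0003,0,0],[0,0,0.02,0,-0.0003,0,0],[0,-0.001,0.018,0,-0.0003,0,0]]'
python3 -m handwheel '[[0,0,0.002,0,0,0,0],[0,0,0,0,0,0,0]]'
python3 -c "
from h import *
pr()"
```

```text
time_s: 16.5
position: [0.5835, -0.0583, 0.0548]
tcp_rot: [0.0, -0.049, 0.999, -0.001]
wrist_force: [0.3, -0.4, -0.6]
width: 0.109
grasp_force: 29.3
time_s: 16.7
position: [0.584, -0.0579, 0.0541]
tcp_rot: [0.0, -0.049, 0.999, -0.001]
wrist_force: [-0.2, 1.0, -0.3]
width: 0.104
grasp_force: 29.3
16.7 [ 0.584  -0.0579  0.0541] j [-0.178  0.645  1.678 -0.002  0.817 -1.846] F [-0.2  1.  -0.3] w 0.104 g 29.271867061033845
z [ 0.001 -0.001 -1.   ] x [-0.995 -0.099 -0.001]
```

```bash
python3 -m handwheel '[[0,0,0.002,0,0,0,0],[0,0,0.002,0,0,0,0],[0,0,0.001,0,0,0,0],[0,0,0,0,0,0,0]]'
python3 -m handwheel '[[0,0,0,0,0,0,0.2],[0,0,0,0,0,0,0.35],[0,0,0,0,0,0,0.35],[0,0,-0.005,0,0,0,0.35],[0,0,-0.015,0,0,0,0.35],[0,0,-0.03,0,0,0,0.35],[0,0,-0.05,0,0,0,0.35],[0,0,-0.05,0,0,0,0.35]]'
python3 -c "
from h import *
pr()"
```

```text
time_s: 17.1
position: [0.5842, -0.0575, 0.0503]
tcp_rot: [0.001, -0.05, 0.999, -0.001]
wrist_force: [-0.2, 0.6, 0.2]
width: 0.108
grasp_force: 29.3
time_s: 17.9
position: [0.5837, -0.0573, 0.1723]
tcp_rot: [0.0, -0.05, 0.999, -0.001]
wrist_force: [0.8, -1.0, -0.1]
width: 0.352
grasp_force: 0.0
17.9 [ 0.5837 -0.0573  0.1723] j [-1.770e-01  4.810e-01  1.612e+00 -1.000e-03  1.047e+00 -1.846e+00] F [ 0.8 -1.  -0.1] w 0.352 g 0.0
z [ 0.001 -0.001 -1.   ] x [-0.995 -0.099 -0.001]
```

Run:
```python
from h import *
a=plan(np.array([.6,-.056,.30]),ori(90),14,.35)
plan(np.array([.7267,-.0435,.2933]),ori(111),8,.3,*a)
```

```text
max mm 9.765244492586962 deg 6.444
[[-0.001, -0.0, -0.011, -0.0, 0.0, 0.0179, 0.35], [-0.002, 0.0, -0.012, -0.0, 0.0, 0.0179, 0.35], [-0.001, 0.0, -0.011, -0.0, 0.0, 0.0179, 0.35], [-0.002, 0.001, -0.012, -0.0, 0.0, 0.0179, 0.35], [-0.001, 0.0, -0.011, -0.0, 0.0, 0.0179, 0.35], [-0.001, 0.001, -0.011, -0.0, 0.0, 0.0179, 0.35], [-0.001, 0.001, -0.012, -0.0, 0.0, 0.0179, 0.35], [-0.001, 0.001, -0.011, -0.0, 0.0, 0.0179, 0.35]]
[[-0.001, 0.001, -0.012, -0.0, 0.0, 0.0179, 0.35], [-0.001, 0.002, -0.011, -0.0, 0.0, 0.0179, 0.35], [-0.001, 0.001, -0.011, -0.0, 0.0, 0.0179, 0.35], [-0.0, 0.001, -0.012, -0.0, 0.0, 0.0179, 0.35], [-0.001, 0.002, -0.011, -0.0, 0.0, 0.0179, 0.35], [0.0, 0.001, -0.012, -0.0, 0.0, 0.0179, 0.35]]
max mm 16.316862443496913 deg 2.6282465637759334
[[0.0, 0.02, 0.001, 0.0073, 0.0, -0.0001, 0.3], [0.0, 0.02, 0.0, 0.0073, 0.0, -0.0001, 0.3], [0.0, 0.02, -0.0, 0.0073, 0.0, -0.0001, 0.3], [0.0, 0.02, -0.002, 0.0073, 0.0, -0.0001, 0.3], [0.0, 0.019, -0.003, 0.0073, 0.0, -0.0001, 0.3], [0.0, 0.02, -0.003, 0.0073, 0.0, -0.0001, 0.3], [0.0, 0.02, -0.004, 0.0073, 0.0, -0.0001, 0.3], [0.0, 0.019, -0.006, 0.0073, 0.0, -0.0001, 0.3]]
```

```bash
python3 -m handwheel '[[0,0,-0.05,0,0,0,0.35],[0,0,-0.05,0,0,0,0.35],[-0.001,0,-0.004,0,0,0.0179,0.35],[-0.002,0,-0.004,0,0,0.0179,0.35],[-0.001,0,-0.004,0,0,0.0179,0.35],[-0.002,0.001,-0.004,0,0,0.0179,0.35],[-0.001,0,-0.004,0,0,0.0179,0.35],[-0.001,0.001,-0.004,0,0,0.0179,0.35]]'
python3 -m handwheel '[[-0.001,0.001,-0.004,0,0,0.0179,0.35],[-0.001,0.001,-0.004,0,0,0.0179,0.35],[-0.001,0.001,-0.004,0,0,0.0179,0.35],[-0.001,0.002,-0.004,0,0,0.0179,0.35],[-0.001,0.001,-0.004,0,0,0.0179,0.35],[0,0.001,-0.004,0,0,0.0179,0.35],[-0.001,0.002,-0.004,0,0,0.0179,0.35],[0,0.001,-0.004,0,0,0.0179,0.35]]'
python3 -m handwheel '[[0,0.02,0.001,0.0073,0,0,0.3],[0,0.02,0,0.0073,0,0,0.3],[0,0.02,0,0.0073,0,0,0.3],[0,0.02,-0.002,0.0073,0,0,0.3],[0,0.019,-0.003,0.0073,0,0,0.3],[0,0.02,-0.003,0.0073,0,0,0.3],[0,0.02,-0.004,0.0073,0,0,0.3],[0,0.019,-0.006,0.0073,0,0,0.3]]'
python3 - <<'E'
from h import *
pr()
for n in("top","side"):
    im=capture(n);cv2.imwrite(f"pics/{n}5.png",im[:,:,::-1])
    c=proj(n,BOX-.012*U+.045*Z)[0].astype(int)
    hsv=cv2.cvtColor(im,cv2.COLOR_RGB2HSV)
    print(n,c);print(hsv[c[1]-20:c[1]+21:2,c[0]-20:c[0]+21:2,1])
print("exp clip ends",[proj(n,[BOX+a*U+.05*Z for a in(-.048,.024)]).round(0).tolist() for n in("top","side")])
q=ori(111);z=q.as_matrix()[:,2]
t=np.array([.682,-.0467,.1749]);plan(t,q,6,.25)
E
```

```text
time_s: 18.7
position: [0.5906, -0.0568, 0.2707]
tcp_rot: [0.001, 0.286, 0.958, -0.0]
wrist_force: [0.3, -0.7, -0.7]
width: 0.348
grasp_force: 0.0
time_s: 19.5
position: [0.6, -0.0561, 0.2962]
tcp_rot: [0.001, 0.674, 0.739, 0.0]
wrist_force: [-0.3, -0.4, 0.8]
width: 0.35
grasp_force: 0.0
time_s: 20.3
position: [0.7275, -0.0438, 0.2895]
tcp_rot: [-0.122, 0.661, 0.727, -0.136]
wrist_force: [0.6, 0.5, 0.5]
width: 0.293
grasp_force: 0.0
20.3 [ 0.7275 -0.0438  0.2895] j [-0.098  0.902  0.63  -0.077  1.968 -0.21 ] F [0.6 0.5 0.5] w 0.293 g 0.0
z [-0.357 -0.036 -0.933] x [-0.095  0.995 -0.002]
top [285 147]
[[ 64  63  65  65  65  67  65  62  66  66  71  72  68  20 123 138 139 138
  135 138 138]
 [ 65  63  62  64  62  67  62  63  66  63  68  72  68  38 133 137 136 136
  136 137 136]
 [ 65  66  59  66  62  64  66  66  62  66  62  68  64  43 133 136 137 134
  135 134 136]
 [ 65  64  65  63  62  64  66  66  66  63  62  72  70  58 133 135 135 135
  137 136 136]
 [ 65  66  62  64  65  64  66  66  70  66  62  70  68  75 135 134 136 136
  137 136 137]
 [ 65  66  62  64  63  64  67  67  66  71  62  
[... 3009 characters left out ...]
148 144 146 145 145 145 145 145 144 145 143 145 145 143 143
  145 145 148]
 [147 146 145 147 145 145 146 148 145 148 146 144 145 144 146 146 147 145
  146 145 149]
 [144 143 143 147 144 144 144 145 146 143 142 144 146 145 145 146 145 144
  148 146 146]]
exp clip ends [[[287.0, 162.0], [284.0, 133.0]], [[245.0, 217.0], [216.0, 219.0]]]
max mm 20.815378930012297 deg 0.05091168824543142
[[0.0, -0.001, 0.025, -0.0001, -0.0, -0.0001, 0.25], [0.001, -0.0, 0.025, -0.0001, -0.0, -0.0001, 0.25], [-0.0, -0.001, 0.025, -0.0001, -0.0, -0.0001, 0.25], [0.0, -0.001, 0.026, -0.0001, -0.0, -0.0001, 0.25], [0.0, -0.0, 0.025, -0.0001, -0.0, -0.0001, 0.25], [0.001, -0.001, 0.025, -0.0001, -0.0, -0.0001, 0.25]]
```

```bash
python3 -m handwheel '[[0,-0.001,0.025,0,0,0,0.25],[0,0,0.025,0,0,0,0.25],[0,-0.001,0.025,0,0,0,0.25],[0,-0.001,0.026,0,0,0,0.25],[0,0,0.025,0,0,0,0.25],[0,-0.001,0.025,0,0,0,0.25],[0,0,0,0,0,0,0.25]]'
python3 - <<'E'
from h import *
pr();a,r,l,p=state();print(np.rad2deg(a),r,l,np.rad2deg(p))
arc(88,88,.110,14,.25)
E
```

```text
time_s: 21.1
position: [0.6794, -0.0485, 0.1758]
tcp_rot: [-0.123, 0.661, 0.727, -0.136]
wrist_force: [0.5, 0.5, -0.8]
width: 0.251
grasp_force: 0.1
21.1 [ 0.6794 -0.0485  0.1758] j [-0.111  0.844  1.005 -0.075  1.653 -0.198] F [ 0.5  0.5 -0.8] w 0.251 g 0.11606882326304913
z [-0.358 -0.035 -0.933] x [-0.095  0.995 -0.001]
107.46912941870643 0.1109050388075983 -0.0016723701695775073 111.10998376039466
[[0.0,-0.003,0.0,-0.005,0.0,0.0,0.25],[0.0,-0.004,0.001,-0.004,0.0,0.0,0.25],[0.0,-0.003,0.0,-0.005,0.0,0.0,0.25],[0.001,-0.003,0.0,-0.004,0.0,0.0,0.25],[0.0,-0.004,0.001,-0.005,0.0,0.0,0.25],[0.0,-0.003,0.0,-0.005,0.0,0.0,0.25],[0.0,-0.003,0.0,-0.004,0.0,0.0,0.25],[0.0,-0.004,0.0,-0.005,0.0,0.0,0.25]]
[[0.0,-0.003,0.0,-0.004,0.0,0.0,0.25],[0.0,-0.003,0.001,-0.005,0.0,0.0,0.25],[0.001,-0.004,0.0,-0.004,0.0,0.0,0.25],[0.0,-0.003,0.0,-0.005,0.0,-0.001,0.25],[0.0,-0.003,0.0,-0.005,0.0,0.0,0.25],[0.0,-0.004,0.0,-0.004,0.0,0.0,0.25]]
```

```bash
python3 -m handwheel '[[0,-0.003,0,-0.004,0,0,0.22],[0,-0.004,0,-0.005,0,0,0.22],[0,-0.003,0,-0.004,0,0,0.22],[0,-0.004,0,-0.005,0,0,0.22],[0,-0.003,0,-0.005,0,0,0.22],[0,-0.003,0,-0.005,0,0,0.22],[0,-0.004,0,-0.004,0,0,0.22],[0,0,0,0,0,0,0.22]]'
python3 -m handwheel '[[0,-0.003,0,-0.004,0,0,0.22],[0,-0.004,0,-0.005,0,0,0.22],[0,-0.003,0,-0.004,0,0,0.22],[0,-0.004,0,-0.005,0,0,0.22],[0,-0.003,0,-0.005,0,0,0.22],[0,-0.003,0,-0.005,0,0,0.22],[0,-0.004,0,-0.004,0,0,0.22],[0,0,0,0,0,0,0.22]]'
python3 - <<'E'
from h import *
pr();a,r,l,p=state();print(np.rad2deg(a),r,l,np.rad2deg(p))
arc(58,59,.110,16,.25)
E
```

```text
time_s: 21.9
position: [0.663, -0.0504, 0.1843]
tcp_rot: [-0.054, 0.67, 0.738, -0.06]
wrist_force: [-0.8, 0.1, 0.7]
width: 0.223
grasp_force: 0.0
time_s: 22.7
position: [0.6438, -0.0522, 0.1846]
tcp_rot: [0.013, 0.672, 0.74, 0.013]
wrist_force: [0.4, -0.7, 0.3]
width: 0.222
grasp_force: 0.0
22.7 [ 0.6438 -0.0522  0.1846] j [-0.156  0.553  1.459  0.009  1.093 -0.255] F [ 0.4 -0.7  0.3] w 0.222 g 0.0
z [ 0.037  0.002 -0.999] x [-0.095  0.995 -0.002]
88.75779487194313 0.11466529722148563 -0.0017566989465020993 87.87425564669272
[[0.0,-0.005,0.0,-0.005,0.0,0.0,0.25],[0.0,-0.004,0.001,-0.005,0.0,0.0,0.25],[0.0,-0.005,0.0,-0.006,0.0,0.0,0.25],[0.0,-0.005,0.0,-0.005,0.0,0.0,0.25],[0.001,-0.004,0.001,-0.005,0.0,0.0,0.25],[0.0,-0.005,0.0,-0.005,0.0,0.0,0.25],[0.0,-0.004,0.001,-0.005,0.0,0.0,0.25],[0.0,-0.005,0.0,-0.005,0.0,0.0,0.25]]
[[0.0,-0.004,0.0,-0.006,0.0,0.0,0.25],[0.0,-0.005,0.001,-0.005,0.0,0.0,0.25],[0.0,-0.004,0.0,-0.005,0.0,0.0,0.25],[0.0,-0.005,0.0,-0.005,0.0,0.0,0.25],[0.001,-0.005,0.001,-0.005,0.0,0.0,0.25],[0.0,-0.004,0.0,-0.006,0.0,0.0,0.25],[0.0,-0.004,0.0,-0.005,0.0,0.0,0.25],[0.0,-0.005,0.001,-0.005,0.001,0.0,0.25]]
```

```bash
python3 -m handwheel '[[0,-0.005,0.001,-0.005,0,0,0.23],[0,-0.005,0.001,-0.005,0,0,0.24],[0,-0.005,0.001,-0.006,0,0,0.25],[0,-0.005,0.001,-0.005,0,0,0.25],[0,-0.004,0.001,-0.005,0,0,0.25],[0,-0.005,0.001,-0.005,0,0,0.25],[0,-0.004,0.001,-0.005,0,0,0.25],[0,-0.005,0,-0.005,0,0,0.25]]'
python3 -m handwheel '[[0,-0.004,0,-0.006,0,0,0.25],[0,-0.005,0.001,-0.005,0,0,0.25],[0,-0.004,0,-0.005,0,0,0.25],[0,-0.005,0,-0.005,0,0,0.25],[0,-0.005,0,-0.005,0,0,0.25],[0,0,0,0,0,0,0.25]]'
python3 - <<'E'
from h import *
pr();a,r,l,p=state();print(np.rad2deg(a),r,l,np.rad2deg(p))
im=capture("side");cv2.imwrite("pics/s6.png",im[:,:,::-1])
th=a-np.deg2rad(5.3);B=E0+.135*U
F=B+.133*(np.sin(th)*Z-np.cos(th)*U)
print("exp front corners side",proj("side",[F+.075*W,F-.075*W]),"back",proj("side",[B+.075*W]))
hsv=cv2.cvtColor(im,cv2.COLOR_RGB2HSV);m=((hsv[:,:,1]>110)&(hsv[:,:,0]<20)).astype(np.uint8)
m[:,:180]=0;m[:,300:]=0;m[:120]=0;m[270:]=0
c=max(cv2.findContours(m,0,2)[0],key=cv2.contourArea);print(cv2.approxPolyDP(c,3,True)[:,0].tolist())
arc(50,51,.110,6,.25)
E
```

```text
time_s: 23.5
position: [0.6153, -0.0549, 0.174]
tcp_rot: [0.099, 0.665, 0.732, 0.108]
wrist_force: [-0.4, 0.8, 0.2]
width: 0.251
grasp_force: 0.1
time_s: 24.1
position: [0.5977, -0.0564, 0.1661]
tcp_rot: [0.152, 0.655, 0.721, 0.167]
wrist_force: [-0.3, -0.1, -1.3]
width: 0.248
grasp_force: 0.2
24.1 [ 0.5977 -0.0564  0.1661] j [-0.235  0.362  1.9    0.323  0.466 -0.59 ] F [-0.3 -0.1 -1.3] w 0.248 g 0.17638612327573355
z [ 0.439  0.042 -0.898] x [-0.096  0.995 -0.001]
63.05790657482868 0.10779750007499835 -0.00141182179262576 63.85743781709001
exp front corners side [[229.8888264  195.3596578 ]
 [230.55077028 156.64561952]] back [[203.13237482 234.40033173]]
[[229, 161], [220, 180], [203, 197], [200, 223], [204, 228], [204, 253], [253, 250], [250, 195], [229, 194]]
[[0.0,-0.005,0.0,-0.006,0.0,0.0,0.25],[0.001,-0.005,-0.001,-0.007,0.0,0.0,0.25],[0.0,-0.005,0.0,-0.006,0.0,0.0,0.25],[0.0,-0.005,0.0,-0.007,0.0,0.0,0.25],[0.001,-0.005,-0.001,-0.006,0.0,0.0,0.25],[0.0,-0.004,0.0,-0.006,0.0,0.0,0.25]]
```

```bash
python3 -m handwheel '[[0,-0.005,0,-0.006,0,0,0.25],[0,-0.005,0,-0.006,0,0,0.25],[0,-0.005,0,-0.006,0,0,0.25],[0,0,0,0,0,0,0.25]]'
python3 - <<'E'
from h import *
pr();a,r,l,p=state();print(np.rad2deg(a),r,l,np.rad2deg(p))
arc(45,46,.110,14,.25)
E
```

```text
time_s: 24.55
position: [0.5873, -0.0572, 0.1602]
tcp_rot: [0.189, 0.645, 0.71, 0.208]
wrist_force: [-0.1, -0.6, 0.2]
width: 0.25
grasp_force: 0.2
24.55 [ 0.5873 -0.0572  0.1602] j [-0.261  0.341  2.002  0.644  0.319 -0.924] F [-0.1 -0.6  0.2] w 0.25 g 0.21419709077235893
z [ 0.537  0.052 -0.842] x [-0.096  0.995 -0.   ]
56.68784012070325 0.10790784735771895 -0.001234969106822222 57.37545858381239
[[0.0,-0.002,0.0,-0.002,0.0,0.0,0.25],[0.0,-0.002,0.0,-0.003,0.0,0.0,0.25],[0.0,-0.001,0.0,-0.002,0.0,0.0,0.25],[0.0,-0.002,-0.001,-0.003,0.0,0.0,0.25],[0.001,-0.002,0.0,-0.002,0.0,0.0,0.25],[0.0,-0.002,0.0,-0.003,0.0,0.0,0.25],[0.0,-0.002,0.0,-0.002,0.0,0.0,0.25],[0.0,-0.001,0.0,-0.003,0.0,0.0,0.25]]
[[0.0,-0.002,-0.001,-0.002,0.0,0.0,0.25],[0.0,-0.002,0.0,-0.003,0.0,0.0,0.25],[0.0,-0.002,0.0,-0.002,0.0,0.0,0.25],[0.0,-0.002,0.0,-0.002,0.0,0.0,0.25],[0.0,-0.002,0.0,-0.003,0.0,0.0,0.25],[0.0,-0.001,0.0,-0.002,0.0,0.0,0.25]]
```

```bash
python3 -m handwheel '[[0,-0.002,0,-0.0025,0,0,0.25],[0,-0.002,0,-0.0025,0,0,0.25],[0,-0.002,0,-0.0025,0,0,0.25],[0,-0.002,-0.001,-0.0025,0,0,0.25],[0,-0.002,0,-0.0025,0,0,0.25],[0,-0.002,0,-0.0025,0,0,0.25],[0,-0.002,0,-0.0025,0,0,0.25]]'
python3 -m handwheel '[[0,-0.002,-0.001,-0.0025,0,0,0.25],[0,-0.002,0,-0.0025,0,0,0.25],[0,-0.002,0,-0.0025,0,0,0.25],[0,-0.001,0,-0.0025,0,0,0.25],[0,-0.002,0,-0.0025,0,0,0.25],[0,-0.001,0,-0.0025,0,0,0.25],[0,0,0,0,0,0,0.25]]'
python3 - <<'E'
from h import *
pr();a,r,l,p=state();print(np.rad2deg(a),r,l,np.rad2deg(p))
E
```

```text
time_s: 25.25
position: [0.5794, -0.058, 0.1555]
tcp_rot: [0.225, 0.633, 0.698, 0.248]
wrist_force: [-0.8, 0.3, 0.9]
width: 0.244
grasp_force: 0.3
time_s: 25.95
position: [0.5726, -0.0586, 0.1506]
tcp_rot: [0.254, 0.622, 0.685, 0.28]
wrist_force: [0.5, -0.7, -0.9]
width: 0.249
grasp_force: 0.3
25.95 [ 0.5726 -0.0586  0.1506] j [-0.313  0.349  2.16   1.903  0.3   -2.218] F [ 0.5 -0.7 -0.9] w 0.249 g 0.27240436524152756
z [ 0.698  0.068 -0.713] x [-0.097  0.995  0.   ]
47.45519094356787 0.10941501517907752 -0.0011436898732011822 45.50265834731828
```

```bash
python3 -m handwheel '[[0,0.005,-0.002,0,0,0,0.34],[0,0.005,-0.003,0,0,0,0.42],[0,0.005,-0.003,0,0,0,0.51],[0,0.004,-0.003,0,0,0,0.59],[0,0,0,0,0,0,0.59]]'
python3 - <<'E'
from h import *
pr();p=sense()["position"]
q=rot().inv()
for t in([.5713,-.0583,.1658],[.5424,-.0605,.1105],[.5402,-.0606,.0698]): print((q.apply(np.array(t)-p)/.8).round(4));p=np.array(t)
E
```

```text
time_s: 26.45
position: [0.5774, -0.0583, 0.1682]
tcp_rot: [0.255, 0.622, 0.686, 0.28]
wrist_force: [-0.8, 0.3, -0.4]
width: 0.591
grasp_force: 0.3
26.45 [ 0.5774 -0.0583  0.1682] j [-0.308  0.316  2.14   1.742  0.283 -2.046] F [-0.8  0.3 -0.4] w 0.591 g 0.27644069865345955
z [ 0.698  0.067 -0.713] x [-0.097  0.995 -0.001]
[ 0.0008 -0.0075 -0.0032]
[ 0.0008 -0.0743  0.0239]
[ 0.0002 -0.0376  0.0344]
```

```bash
python3 -m handwheel '[[0,-0.007,-0.003,0,0,0,0.59],[0,-0.01,0.002,0,0,0,0.59],[0,-0.01,0.002,0,0,0,0.59],[0,-0.01,0.002,0,0,0,0.59],[0,-0.01,0.002,0,0,0,0.59],[0,0,0,0,0,0,0.59]]'
python3 -m handwheel '[[0,-0.009,0.004,0,0,0,0.59],[0,-0.009,0.004,0,0,0,0.59],[0,-0.009,0.004,0,0,0,0.59],[0,-0.009,0.004,0,0,0,0.59],[0,0,0,0,0,0,0.59]]'
python3 - <<'E'
from h import *
pr();p=sense()["position"]
print((rot().inv().apply(np.array([.5402,-.0606,.0698])-p)/.8).round(4))
im=capture("side");cv2.imwrite("pics/s7.png",im[:,:,::-1])
hsv=cv2.cvtColor(im,cv2.COLOR_RGB2HSV);m=((hsv[:,:,1]>110)&(hsv[:,:,0]<20)).astype(np.uint8)
m[:,:180]=0;m[:,300:]=0;m[:150]=0;m[270:]=0
c=max(cv2.findContours(m,0,2)[0],key=cv2.contourArea);print(cv2.approxPolyDP(c,2.5,True)[:,0].tolist())
for th in(10,15,20):
    t=np.deg2rad(th);B=E0+.135*U;F=B+.133*(np.sin(t)*Z-np.cos(t)*U);print(th,proj("side",[F+.075*W,F-.075*W]).round(0).tolist())
E
```

```text
time_s: 27.05
position: [0.552, -0.0607, 0.1371]
tcp_rot: [0.254, 0.623, 0.686, 0.279]
wrist_force: [-0.1, 0.4, 0.3]
width: 0.587
grasp_force: 0.4
time_s: 27.55
position: [0.5407, -0.0619, 0.1081]
tcp_rot: [0.254, 0.623, 0.686, 0.279]
wrist_force: [-0.2, -0.5, -0.4]
width: 0.594
grasp_force: 0.4
27.55 [ 0.5407 -0.0619  0.1081] j [-0.347  0.415  2.247  2.226  0.387 -2.591] F [-0.2 -0.5 -0.4] w 0.594 g 0.39228005334734917
z [ 0.696  0.067 -0.715] x [-0.096  0.995 -0.   ]
[ 0.0017 -0.0338  0.0339]
[[256, 184], [242, 196], [236, 187], [203, 197], [200, 223], [204, 228], [201, 230], [204, 253], [253, 250], [251, 225], [259, 222]]
10 [[259.0, 224.0], [257.0, 185.0]]
15 [[258.0, 221.0], [255.0, 181.0]]
20 [[256.0, 217.0], [254.0, 178.0]]
```

```bash
python3 -m handwheel '[[0,-0.006,0.006,0,0,0,0.59],[0,-0.006,0.006,0,0,0,0.59],[0,-0.006,0.006,0,0,0,0.59],[0,-0.005,0.005,0,0,0,0.59],[0,-0.005,0.005,0,0,0,0.59],[0,-0.004,0.004,0,0,0,0.59],[0,-0.002,0.002,0,0,0,0.59],[0,0,0,0,0,0,0.59]]'
python3 - <<'E'
from h import *
pr()
im=capture("side");cv2.imwrite("pics/s8.png",im[:,:,::-1])
hsv=cv2.cvtColor(im,cv2.COLOR_RGB2HSV);m=((hsv[:,:,1]>110)&(hsv[:,:,0]<20)).astype(np.uint8)
m[:,:180]=0;m[:,300:]=0;m[:150]=0;m[270:]=0
c=max(cv2.findContours(m,0,2)[0],key=cv2.contourArea);print(cv2.approxPolyDP(c,2.5,True)[:,0].tolist())
t0=cv2.imread("pics/side0.png")[:,:,::-1]
hsv=cv2.cvtColor(np.ascontiguousarray(t0),cv2.COLOR_RGB2HSV);m=((hsv[:,:,1]>110)&(hsv[:,:,0]<20)).astype(np.uint8)
m[:,:180]=0;m[:,300:]=0;m[:150]=0;m[270:]=0
c=max(cv2.findContours(m,0,2)[0],key=cv2.contourArea);print(cv2.approxPolyDP(c,2.5,True)[:,0].tolist())
E
```

```text
time_s: 28.4
position: [0.5402, -0.0622, 0.0698]
tcp_rot: [0.254, 0.623, 0.685, 0.279]
wrist_force: [-0.2, 0.5, -0.7]
width: 0.592
grasp_force: 0.0
28.4 [ 0.5402 -0.0622  0.0698] j [-0.348  0.518  2.254  2.406  0.462 -2.789] F [-0.2  0.5 -0.7] w 0.592 g 0.0
z [ 0.696  0.066 -0.715] x [-0.095  0.995 -0.001]
[[257, 197], [242, 209], [239, 202], [246, 192], [203, 197], [200, 223], [204, 228], [201, 230], [204, 253], [253, 250], [252, 232], [260, 231]]
[[257, 191], [203, 197], [200, 223], [204, 228], [201, 229], [204, 253], [253, 250], [252, 233], [260, 231]]
```

Contact is gone and the outline matches the closed original. I'll withdraw along the fingers and compare with the first images.

```bash
python3 -m handwheel '[[0,0,-0.01,0,0,0,0.59],[0,0,-0.02,0,0,0,0.59],[0,0,-0.03,0,0,0,0.59],[0,0,-0.04,0,0,0,0.59],[0,0,-0.05,0,0,0,0.59],[0,0,-0.05,0,0,0,0.59],[0,0,0,0,0,0,0.59]]'
python3 - <<'E'
from h import *
pr()
for n,(x0,x1,y0,y1) in(("side",(190,270,180,256)),("top",(245,330,95,185))):
    im=capture(n).astype(float);cv2.imwrite(f"pics/{n}9.png",im[:,:,::-1])
    a=cv2.imread(f"pics/{n}0.png")[:,:,::-1].astype(float)
    A=[cv2.cvtColor(v.astype(np.uint8),cv2.COLOR_RGB2HSV)[:,:,1][y0:y1,x0:x1]>90 for v in(a,im)]
    d=A[0]^A[1];print(n,"mask",A[0].sum(),A[1].sum(),"xor",d.sum(),"at",(np.argwhere(d)+[y0,x0]).tolist()[:20])
    g=[np.float32(cv2.cvtColor(v.astype(np.uint8),cv2.COLOR_RGB2GRAY)[y0:y1,x0:x1]) for v in(a,im)]
    print("shift",cv2.phaseCorrelate(*g,cv2.createHanningWindow(g[0].shape[::-1],cv2.CV_32F)))
E
```

```text
time_s: 29.15
position: [0.4354, -0.072, 0.18]
tcp_rot: [0.256, 0.621, 0.685, 0.28]
wrist_force: [0.6, -1.1, -0.4]
width: 0.589
grasp_force: 0.0
29.15 [ 0.4354 -0.072   0.18  ] j [-0.52   0.07   2.435  1.669  0.419 -2.147] F [ 0.6 -1.1 -0.4] w 0.589 g 0.0
z [ 0.7    0.066 -0.711] x [-0.097  0.995 -0.003]
side mask 3481 3477 xor 16 at [[191, 248], [192, 228], [194, 197], [196, 258], [197, 258], [206, 259], [207, 259], [208, 259], [219, 193], [219, 260], [220, 260], [221, 260], [222, 260], [231, 200], [239, 253], [241, 201]]
shift ((-0.0722797222718441, 0.024870638953281343), 0.9654282966256141)
top mask 3737 3726 xor 21 at [[104, 302], [105, 302], [106, 302], [109, 302], [110, 302], [111, 304], [120, 254], [155, 319], [161, 256], [171, 312], [172, 304], [173, 296], [173, 297], [174, 288], [175, 276], [175, 277], [176, 267], [176, 268], [177, 259], [177, 260]]
shift ((0.0009497881768041339, -0.05272648188785922), 0.977790832048581)[ WARN:0@1.302] global loadsave.cpp:1063 imwrite_ Unsupported depth image for selected encoder is fallbacked to CV_8U.
```

```bash
python3 -c "
from cell import *
print(close_job())"
```

```text
the job is handed in; nothing more can be done
None
```

I tipped the lid up onto the stays, laid the clip in the well and lowered the lid gently. Camera checks put it back within about 1 mm of its starting place, and I handed the job in after about 29 s; `close_job` returned no verdict, and I did not re-measure the other things on the dresser.

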